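# Empty the doming block and hold the punch ready over its hollow

### The job

Take the finished copper cup out of the doming block's big hollow and put it into the blue parts tray with the two others. Then draw the steel doming punch out of the wooden stand, lift it higher than the glass spirit lamp so that it passes over everything in between, and hold it upright with its ball end centred over the emptied hollow, about 5 mm above the block's top face, so that I can slide the next disc under it. Finish like that, still holding the punch and not touching the block with it, and leave the two other punches and everything else where they are.

Things in the scene. Friction and masses are not known exactly. Their poses are not given: they have to be found in the camera images.
- doming_block: dark steel doming block, fixed to the bench, 66 x 66 mm and 45 mm high, with four round hollows in its top face (mouths 24, 16, 13 and 10 mm). Origin: centre of its underside; z up, x and y along its sides.
- hollow (a point): centre of the mouth of the big hollow (24 mm across, 8 mm deep, at one corner of the block), level with the block's top face, 45 mm above the bench; z up. At the start a finished copper cup stands in this hollow.
- cup: the finished copper cup, loose, 21 mm across and 18 mm high, open at the top, with a domed foot and a straight skirt, about 14 g. Origin: centre of its underside, z up. It starts upright in the big hollow, so that its upper 10 mm (straight skirt) stand above the block's top face.
- tray: open blue plastic parts tray, 90 x 70 mm and 25 mm high, walls and floor 3 mm thick, loose, 0.15 kg. Origin: centre of its underside; z up, x along its long side. Two finished cups, like the one above, stand side by side at its +x end; from its middle to its -x end it is empty.
- punch_stand: wooden punch stand, fixed to the bench, 124 x 48 mm and 42 mm high, with three upright bores in a row, 40 mm apart along its x axis (the long side), each 17.5 mm wide and 32 mm deep. A punch stands ball down in each; which punch stands where varies. Origin: centre of its underside; z up.
- steel_punch: the bright steel doming punch: a straight round shank, 16 mm in diameter, with a ball of 16 mm diameter at its lower end; 115 mm long, about 0.15 kg. Origin: the lowest point of the ball, z along the shank up to its flat head at 115 mm. The shank is straight from 27 mm upward. It stands with 83 mm out of the stand, leaning by up to about 3 degrees.
- wood_punch: punch of pale boxwood, same shape and size as the steel one; stays in its bore.
- nylon_punch: punch of black nylon, same shape and size as the steel one; stays in its bore.
- lamp: glass spirit lamp with a brass cap, 69 mm across, 78 mm high, loose, stands between stand and block. Origin: centre of its underside.
- discs: small stack of flat copper discs, 34 mm across, 6 mm high, loose, lies in front of the block. Origin: centre of its underside.
- chasing_hammer: chasing hammer with wooden handle, 62 x 230 x 27 mm, loose, lies behind the block. Origin: middle of its length, underside.
- oil_vial: square glass oil vial with grey cap, 30 x 34 mm, 64 mm high, loose, stands behind the tray and block. Origin: centre of its underside.
- cup_a: a finished copper cup already in the tray, like the other; stays in the tray.
- cup_b: the other finished copper cup already in the tray; stays in the tray.

How it is judged:
By the outcome, as a careful person would: the job done as asked, in the order asked, and still so for the second after the job is handed in, while the arm keeps its last pose, push and grip.
It also fails if it takes over 56 s, if anything falls off the work surface, if the arm or the gripper's body presses on something with over 40 N, if the wrist force passes 120 N, or if a joint passes its speed limit or range.

### The arm

A 6-joint arm with a two-finger parallel gripper is mounted at the origin on a cart in front of the work surface, level with it; the furniture and walls round the work are solid. World frame = base frame: x ahead of the robot, y to its left, z up, the work surface at z = 0. Lengths are in m, angles in rad, forces in N, time in s.
With the tool pointing down it reaches from about 0.425 to 0.95 m from the base axis. Payload 14.7 kg.
Tool frame: the origin (TCP) lies between the finger pads; the fingertips stand 17 mm ahead of it and the grasp point (between the pads) lies 2 mm behind it; z points along the fingers, x is the direction in which the jaws open and shut, and the axes are right-handed (so a half turn about z gives the same grasp; the last joint's range is limited). The gripper opens to 85 mm and grips with 20 to 120 N. Pads are 22 mm wide; open, the fingers measure 114 mm over their backs; the gripper's body (76 mm by 85 mm) begins 54 mm behind the grasp point. The pads swing forward as they close: fully open they stand 13 mm farther back than shut.
Start: joints at [-1.272, 0.48, 1.596, -0, 1.065, -0.047], TCP at [0.22, -0.612, 0.248] pointing down, gripper open.
Joint ranges: [-2.75, 2.75], [-0.82, 2.05], [0.23, 2.67], [-1.56, 4.7], [0.09, 2.69], [-2.92, 2.92]. Speed limits (rad/s): [1.89, 1.89, 2.39, 3.01, 3.01, 3.01].

### API

Orientations are given as a unit quaternion [x, y, z, w].
In Python, from cell import * gives the robot as it stands.
- The arm moves only by the tool arm_command, never from a script. Its argument "steps" is a list of rows, each an object with "grip": the closure, from 0 (fully open) to 1 (shut); "slide": the shift along the world's x, y, z in cm, a list of three; "rot": the turn, a rotation vector about the world's x, y, z in degrees, a list of three. In form: [{"grip": grip, "slide": [tx, ty, tz], "rot": [ax, ay, az]}, ...]. A call has exactly 5 rows; each row shifts and turns the commanded pose from where the row before left it; what a row does not reach is not made up. A row lasts 1/12 s, in which the tool goes at most 41.7 mm and 7.16 degrees, less where a joint would pass 70% of its speed; a pose out of reach is approached as far as the arm can. A call is refused whole if a number of a shift passes 4.17 or a number of a turn 7.16, either way. A call with a gripper value outside its range is refused whole. The fingers move at their own pace and stop on an object; the grip force is fixed at half the most. Time passes only in rows, so rows that do not move let the fingers close, or fill a call up. It gives the time, the measured TCP pose, the force and the opening at its end, in the units of the state.
- state(): the state, without advancing time (a new reading comes with each control period).
- capture(name): name is "scene" or "side" or "wrist"; returns (picture, depth): 480x640x3 uint8, red, green, blue; 480x640 float32, m along the optical axis (not along the pixel's ray), 0 where there is no reading.
- calibration(name): a dict with "K" (3x3 intrinsics, pixels), "world_from_camera" (4x4, takes a point from camera to world coordinates); the wrist camera has in their place "T_tool_cam" (4x4, takes a point from camera to tool coordinates, whose origin is the TCP and whose axes are the tool frame's). Camera axes: x right, y up, looking along -z (the intrinsics and any distortion apply to the point x, -y, -z); pixel columns grow to the right and rows downward; lengths in m; the calibration is good to about 2 mm. The wrist camera is an equidistant fisheye: a pixel r from the principal point sees the ray r / f radians off the axis. A picture is of the moment at which its call begins: read the wrist's pose just before it. calibration takes no time and is no camera call.
- sign_off(): hands the job in, once; it reports no verdict.
Trained networks look in the newest picture that a camera, given by its name, has taken for a name from the list of things; names that differ only in an ending like _2 or _b are one class to them, and where a whole thing is asked for, a point or a joint stands for the part that bears it (a point fixed in the world has none). Each returns a list of dicts, best first, with "conf" (0 to 1); they miss things now and then, are a little off and sometimes report something else, mostly with a low value. They report only what shows in the picture. A call takes as long as a camera call.
- silhouettes(query, camera): "pixels" (480x640 bool, what is visible of it).
- mark_of(query, camera): "position" ([x, y, z] in m, in world coordinates, good to about 4 mm: a listed point, or the origin of a listed thing).
The state is a dict: "t": time; "qpos": joint angles; "joint_vel": joint speeds; "joint_torque": joint torques, N m; "position": TCP position; "ee_rot": TCP orientation; "ft_force": force on the tool from outside, world axes, zero at the start; "ft_torque": the same for the moment, N m; "width": finger opening in m.
Only numpy, scipy, OpenCV 4.12 (cv2) and the standard library are available. Lean on these libraries where they do the work, as an engineer would, in place of code of your own. Each camera call takes 0.05 s, during which the arm holds its last target.

## Working session

There is one attempt and no reset: what is moved stays moved. The work goes in short steps, Python scripts to look and compute and a tool call to move; the robot and the scene stay as the last step left them, time stands still between calls to the robot, and variables do not carry over. Pictures are saved under pics/ and viewed, and the job is handed in when it is done.

Besides the shell and the picture viewer there is one more tool, called after "Request:" as name([rows], argument=value, ...), one row to a line, values as JSON. arm_command: Moves the arm, as the interface text tells. Its arguments: {"type":"object","properties":{"steps":{"type":"array","items":{"type":"object","properties":{"grip":{"type":"number"},"slide":{"type":"array","items":{"type":"number"}},"rot":{"type":"array","items":{"type":"number"}}}}}},"required":["steps"]}

```bash
ls; mkdir -p pics
cat > h.py <<'E'
from cell import *
import numpy as np, cv2
from scipy.spatial.transform import Rotation as R
def save(img,n): cv2.imwrite('pics/'+n+'.png',cv2.cvtColor(img,cv2.COLOR_RGB2BGR))
def world(cam,depth):
    c=calibration(cam);K=np.array(c['K']);T=np.array(c['world_from_camera'])
    v,u=np.mgrid[:480,:640]
    d=depth
    P=np.stack([(u-K[0,2])/K[0,0]*d,-(v-K[1,2])/K[1,1]*d,-d],-1)
    return P@T[:3,:3].T+T[:3,3]
def st():
    s=state();print('t',round(s['t'],2),'pos',np.round(s['position'],4),'rot',np.round(s['ee_rot'],4),'F',np.round(s['ft_force'],1),'w',round(s['width'],4));return s
E
python3 - <<'E'
from h import *
s=st()
for c in ['scene','side','wrist']:
    im,d=capture(c); save(im,c+'0'); np.save('/tmp/'+c+'0.npy',d)
    print(c,calibration(c))
E
```

```text
pics
t 0.0 pos [ 0.2202 -0.6111  0.2477] rot [ 8.182e-01 -5.749e-01 -5.000e-04 -4.000e-04] F [0.2 0.2 0.2] w 0.0854
scene {'K': array([[471.80484537,   0.        , 323.05846012],
       [  0.        , 471.80484537, 253.01636051],
       [  0.        ,   0.        ,   1.        ]]), 'world_from_camera': array([[ 0.74309198,  0.25653878, -0.61806323, -0.1360118 ],
       [-0.66903611,  0.3045656 , -0.67796053, -0.69231431],
       [ 0.01431763,  0.91729365,  0.39795397,  0.51152519],
       [ 0.        ,  0.        ,  0.        ,  1.        ]])}
side {'K': array([[542.05455675,   0.        , 316.70104511],
       [  0.        , 542.05455675, 246.61321225],
       [  0.        ,   0.        ,   1.        ]]), 'world_from_camera': array([[-0.92022092,  0.25028175, -0.30091944,  0.23222272],
       [-0.3913239 , -0.57322885,  0.7199127 ,  0.91863027],
       [ 0.00768531,  0.78023569,  0.62543841,  0.78987892],
       [ 0.        ,  0.        ,  0.        ,  1.        ]])}
wrist {'K': array([[371.64829954,   0.        , 318.87518498],
       [  0.        , 371.64829954, 239.64877034],
       [  0.        ,   0.        ,   1.        ]]), 'T_tool_cam': array([[ 9.99999733e-01, -5.95636212e-04, -4.22548797e-04,
        -3.73050305e-04],
       [-7.01081890e-04, -9.44995800e-01, -3.27081713e-01,
        -8.53425787e-02],
       [-2.04485126e-04,  3.27081922e-01, -9.44995965e-01,
        -1.25244977e-01],
       [ 0.00000000e+00,  0.00000000e+00,  0.00000000e+00,
         1.00000000e+00]])}
```

View pics/scene0.png

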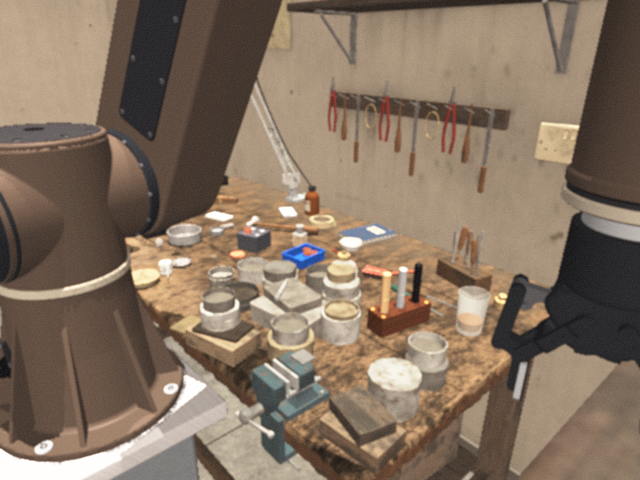

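View pics/side0.png

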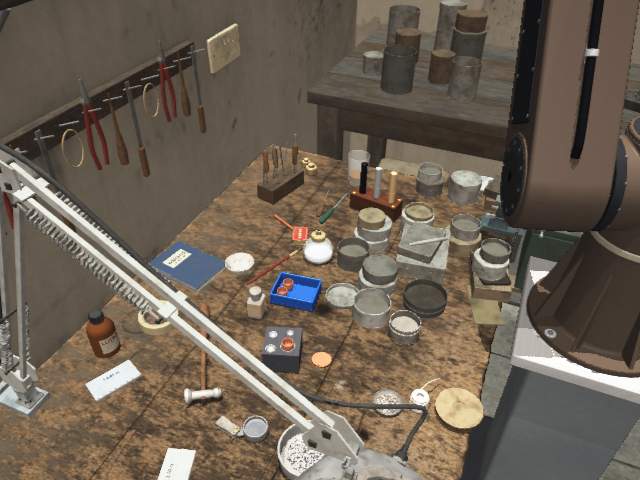

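View pics/wrist0.png

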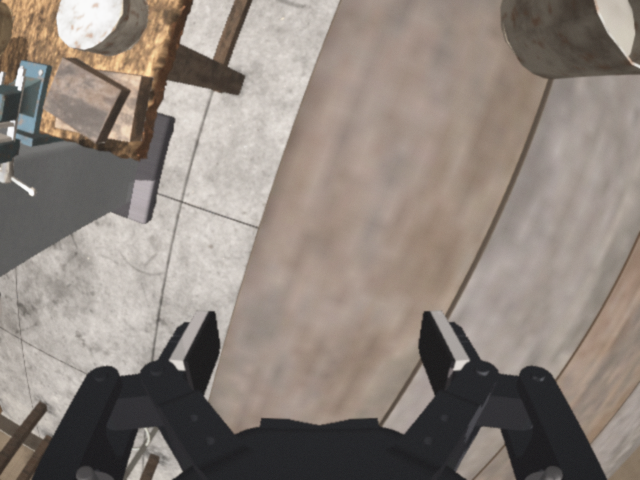

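The scene view shows the block at about (254,238), the tray at (303,255), and the stand at (400,315) with the bright steel punch in the middle. The side view shows the cup in the block at (288,343) and the tray cups at (285,288). The wrist camera sees only floor so far. Next I'll measure positions.

```bash
cat > m.py <<'E'
from h import *
im={};W={}
for c in ['side','scene']:
    im[c],d=capture(c); W[c]=world(c,d)
for c in ['side','scene']:
  for q in ['doming_block','hollow','cup','tray','punch_stand','steel_punch','lamp','oil_vial','discs']:
    if c=='scene' and q in('oil_vial','discs','cup'): continue
    m=mark_of(q,c)
    print(c,q,[(np.round(x['position'],4).tolist(),round(x['conf'],2)) for x in m[:3]])
import pickle;pickle.dump((im,W),open('/tmp/m.pkl','wb'))
E
python3 m.py
python3 - <<'E'
import pickle,cv2,numpy as np
im,W=pickle.load(open('/tmp/m.pkl','rb'))
a=im['side'][225:385,225:425];cv2.imwrite('pics/sc1.png',cv2.cvtColor(cv2.resize(a,None,fx=4,fy=4,interpolation=cv2.INTER_CUBIC)[:600],4))
a=im['side'][150:225,320:430];cv2.imwrite('pics/sc2.png',cv2.cvtColor(cv2.resize(a,None,fx=6,fy=6,interpolation=cv2.INTER_CUBIC),4))
E
```

```text
side doming_block [([0.5415, 0.3325, -0.0003], 0.82)]
side hollow [([0.5231, 0.3443, 0.0464], 0.63), ([0.5237, 0.3422, 0.0397], 0.26)]
side cup [([0.5243, 0.3413, 0.0366], 0.63), ([0.6073, 0.1882, 0.003], 0.52), ([0.6126, 0.1643, 0.0002], 0.49)]
side tray [([0.5849, 0.1806, 0.0049], 0.87)]
side punch_stand [([0.5343, -0.1879, -0.0025], 0.97), ([0.5737, -0.2009, 0.0078], 0.67)]
side steel_punch [([0.5297, -0.188, 0.0114], 0.57)]
side lamp [([0.5977, 0.034, -0.0008], 0.77), ([0.6342, 0.2529, 0.0047], 0.22)]
side oil_vial [([0.636, 0.2528, 0.0028], 0.86)]
side discs [([0.4749, 0.3166, -0.0003], 0.7), ([0.6345, 0.2535, 0.0014], 0.52)]
scene doming_block [([0.5352, 0.3312, 0.0028], 0.74)]
scene hollow [([0.5306, 0.3424, 0.0484], 0.75), ([0.5959, 0.0378, 0.0054], 0.37)]
scene tray [([0.5873, 0.1802, 0.0021], 0.67)]
scene punch_stand [([0.5298, -0.1837, 0.0002], 0.88), ([0.6103, 0.1683, 0.0034], 0.19)]
scene steel_punch [([0.531, -0.1846, 0.0114], 0.62)]
scene lamp [([0.5955, 0.0391, 0.003], 0.8)]
```

View pics/sc1.png

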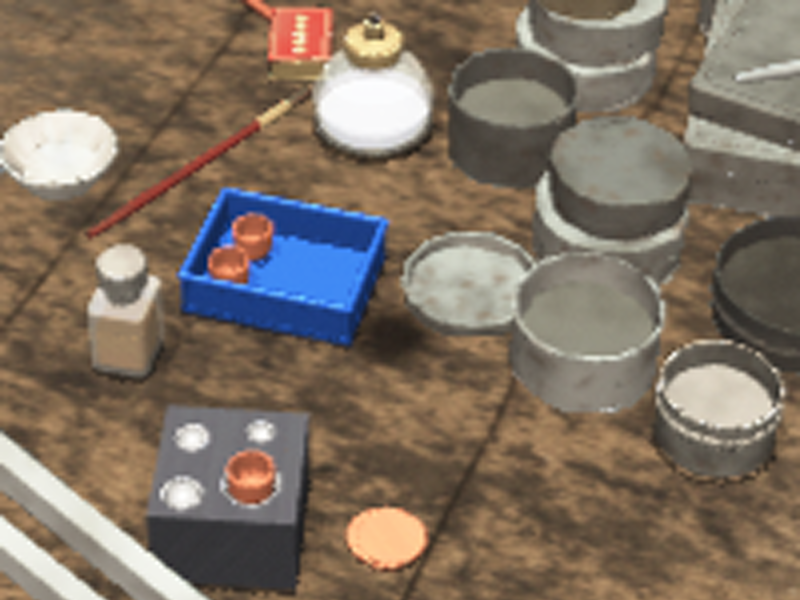

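Run:
```python
import pickle,cv2,numpy as np
im,W=pickle.load(open('/tmp/m.pkl','rb'))
P=W['side'].reshape(-1,3)
def box(x,y,z):
    m=(P[:,0]>x[0])&(P[:,0]<x[1])&(P[:,1]>y[0])&(P[:,1]<y[1])&(P[:,2]>z[0])&(P[:,2]<z[1]);return P[m]
def rect(Q):
    r=cv2.minAreaRect((Q[:,:2]*1000).astype(np.float32));return r
b=box((.45,.65),(.27,.42),(.038,.05));print('block',rect(b),len(b),np.median(b[:,2]))
c=box((.5,.57),(.31,.38),(.051,.062));print('cup top',len(c),c.min(0),c.max(0),rect(c))
t=box((.5,.68),(.1,.27),(.019,.03));print('tray',rect(t),len(t),t.min(0),t.max(0))
s=box((.4,.65),(-.28,-.09),(.036,.047));print('stand',rect(s),len(s))
h=box((.4,.65),(-.28,-.09),(.118,.135));print('heads',len(h));
k=box((.4,.65),(-.28,-.09),(.06,.11))
from collections import Counter
for zz in (.06,.07,.08,.09,.10,.11,.12):
    q=box((.4,.65),(-.28,-.09),(zz,zz+.01)); 
    l,cen=cv2.kmeans(q[:,:2].astype(np.float32),3,None,(3,50,1e-6),5,2)[1:]
    print(zz,np.round(cen[np.argsort(cen[:,0])],4).tolist())
```

```text
block ((566.4249267578125, 307.505859375), (83.74844360351562, 159.78179931640625), 39.284767150878906) 1090 0.045331695163486396
cup top 51 [0.51739579 0.33328277 0.05112414] [0.53760082 0.35388419 0.05848416] ((527.7404174804688, 344.072265625), (17.80555534362793, 22.67209243774414), 24.751283645629883)
tray ((590.6947631835938, 203.33462524414062), (102.68920135498047, 125.84117126464844), 5.301665782928467) 484 [0.53929351 0.13624923 0.01900542] [0.63628206 0.26967611 0.02985981]
stand ((534.3583984375, -186.40542602539062), (84.38325500488281, 281.0908508300781), 62.124000549316406) 638
heads 92
0.06 [[0.4259999990463257, -0.14149999618530273], [0.5278000235557556, -0.18019999563694], [0.6233000159263611, -0.2687999904155731]]
0.07 [[0.5149999856948853, -0.17880000174045563], [0.5733000040054321, -0.18860000371932983], [0.6252999901771545, -0.2689000070095062]]
0.08 [[0.4952999949455261, -0.17489999532699585], [0.5522000193595886, -0.18469999730587006], [0.6182000041007996, -0.2689000070095062]]
0.09 [[0.4950000047683716, -0.17509999871253967], [0.53329998254776, -0.18050000071525574], [0.5738999843597412, -0.18960000574588776]]
0.1 [[0.49459999799728394, -0.17329999804496765], [0.5346999764442444, -0.18050000071525574], [0.5733000040054321, -0.18780000507831573]]
0.11 [[0.4945000112056732, -0.1746000051498413], [0.5333999991416931, -0.18170000612735748], [0.5726000070571899, -0.18850000202655792]]
0.12 [[0.4959000051021576, -0.17749999463558197], [0.5347999930381775, -0.18389999866485596], [0.5738000273704529, -0.19130000472068787]]
```

View pics/sc2.png

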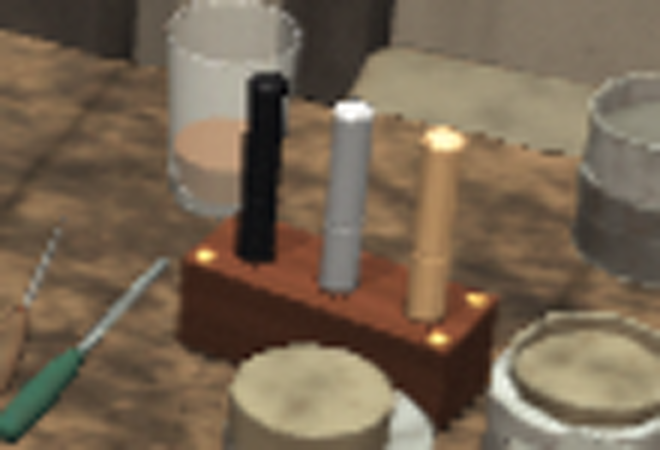

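Cup, tray and stand are roughly located: the stand row runs about −10° from world x, with the steel punch in the middle bore. I'll go above the stand for a wrist look, with the jaws turned perpendicular to the row.

Request:
arm_command([
  {"grip":0,"slide":[2.1,2.85,0],"rot":[0,0,-2]},
  {"grip":0,"slide":[2.1,2.85,0],"rot":[0,0,-2]},
  {"grip":0,"slide":[2.1,2.85,0],"rot":[0,0,-2]},
  {"grip":0,"slide":[2.1,2.85,0],"rot":[0,0,-2]},
  {"grip":0,"slide":[2.1,2.85,0],"rot":[0,0,-2]},
])

```text
t: 1.42
position: [0.326, -0.4676, 0.2483]
ee_rot: [0.764, -0.645, 0.0, -0.0]
ft_force: [0.9, -0.6, -0.1]
width: 0.0855
```

Request:
arm_command([
  {"grip":0,"slide":[2.1,2.85,0],"rot":[0,0,-2]},
  {"grip":0,"slide":[2.1,2.85,0],"rot":[0,0,-2]},
  {"grip":0,"slide":[2.1,2.85,0],"rot":[0,0,-2]},
  {"grip":0,"slide":[2.1,2.85,0],"rot":[0,0,-2]},
  {"grip":0,"slide":[2.1,2.85,0],"rot":[0,0,-2]},
])

```text
t: 1.83
position: [0.4311, -0.325, 0.2485]
ee_rot: [-0.705, 0.709, -0.0, 0.0]
ft_force: [0.5, -0.3, -0.2]
width: 0.0854
```

Request:
arm_command([
  {"grip":0,"slide":[2.1,2.85,0],"rot":[0,0,-2]},
  {"grip":0,"slide":[2.1,2.85,0],"rot":[0,0,-2]},
  {"grip":0,"slide":[2.1,2.85,0],"rot":[0,0,-2]},
  {"grip":0,"slide":[2.1,2.85,0],"rot":[0,0,-2]},
  {"grip":0,"slide":[2.1,2.85,0],"rot":[0,0,-2]},
])

```text
t: 2.25
position: [0.5362, -0.1824, 0.2485]
ee_rot: [-0.641, 0.768, -0.0, 0.0]
ft_force: [0.6, -1.0, 0.8]
width: 0.0851
```

```bash
cat >> h.py <<'E'
def wristP(depth,s):
    c=calibration('wrist');K=np.array(c['K']);T=np.array(c['T_tool_cam'])
    v,u=np.mgrid[:480,:640]
    a=(u-K[0,2])/K[0,0];b=(v-K[1,2])/K[1,1];th=np.hypot(a,b)+1e-12
    t=np.tan(th)/th
    P=np.stack([a*t*depth,-b*t*depth,-depth],-1)
    P=P@T[:3,:3].T+T[:3,3]
    return P@R.from_quat(s['ee_rot']).as_matrix().T+np.array(s['position'])
def wproj(X,s):
    c=calibration('wrist');K=np.array(c['K']);T=np.array(c['T_tool_cam'])
    X=(np.atleast_2d(X)-s['position'])@R.from_quat(s['ee_rot']).as_matrix()
    X=(X-T[:3,3])@T[:3,:3]
    p=np.stack([X[:,0],-X[:,1]],1);r=np.linalg.norm(p,axis=1)+1e-12
    th=np.arctan2(r,-X[:,2])
    return p/r[:,None]*th[:,None]*K[0,0]+K[:2,2]
E
python3 - <<'E'
from h import *
s=st()
im,d=capture('wrist');save(im,'w1')
import pickle;pickle.dump((s,im,d),open('/tmp/w1.pkl','wb'))
print([(np.round(x['position'],4),x['conf']) for q in('steel_punch','punch_stand') for x in mark_of(q,'wrist')])
E
```

```text
t 2.25 pos [ 0.5362 -0.1824  0.2485] rot [-6.409e-01  7.677e-01 -2.000e-04  1.000e-04] F [ 0.6 -1.   0.8] w 0.0851
[(array([ 0.5367, -0.1853,  0.0081]), 0.98), (array([ 0.5292, -0.1793,  0.0026]), 0.74), (array([ 0.535 , -0.1858,  0.0057]), 0.15)]
```

View pics/w1.png

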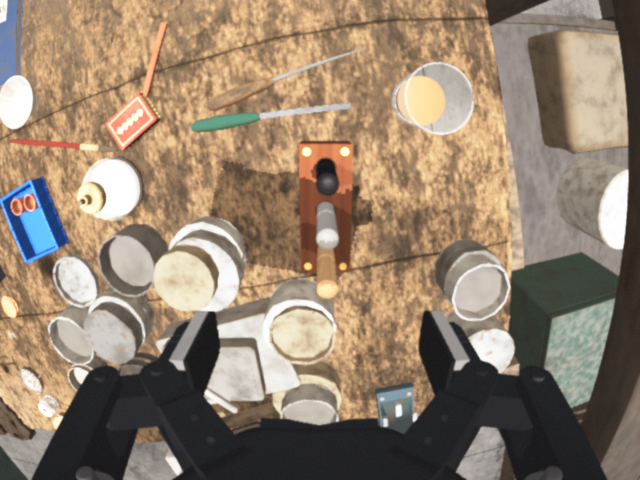

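Wrist view: the stand is at (326,205), with nylon at the top (326,180), steel in the middle (326,232) and wood below (327,285). The jaws are well aligned across the row. Now I'll measure the steel punch axis.

Run:
```python
from h import *
import pickle
s,im,d=pickle.load(open('/tmp/w1.pkl','rb'))
P=wristP(d,s); Q=P.reshape(-1,3)[(d>0).ravel()]
def box(x,y,z):
    m=(Q[:,0]>x[0])&(Q[:,0]<x[1])&(Q[:,1]>y[0])&(Q[:,1]<y[1])&(Q[:,2]>z[0])&(Q[:,2]<z[1]);return Q[m]
b=box((.45,.62),(-.24,-.13),(.036,.045));print(len(b),np.median(b[:,2]));print('stand',cv2.minAreaRect((b[:,:2]*1000).astype(np.float32)))
for cx in((.47,.515),(.518,.553),(.556,.60)):
  h=box(cx,(-.23,-.13),(.118,.14)); print('head',len(h),np.round([np.median(h[:,2]),*cv2.minEnclosingCircle((h[:,:2]*1000).astype(np.float32))[0],*((h.min(0)+h.max(0))/2)],4))
h=box((.47,.6),(-.24,-.13),(.05,.118))
for z in np.arange(.05,.12,.01):
  q=h[(h[:,2]>z)&(h[:,2]<z+.01)&(h[:,0]>.518)&(h[:,0]<.555)];
  if len(q)>5:
    f=lambda p:np.hypot(q[:,0]-p[0],q[:,1]-p[1])-.008
    from scipy.optimize import least_squares
    r=least_squares(f,[.535,-.185],loss='soft_l1',f_scale=.001)
    print(round(z,3),len(q),np.round(r.x,4),np.round(q[:,0:2].min(0),4),np.round(q[:,:2].max(0),4))
a=im[130:310,260:400];save(cv2.resize(a,None,fx=3.3,fy=3.3,interpolation=cv2.INTER_CUBIC),'w1z')
```

```text
4765 0.04166665638362635
stand ((519.1484375, -182.95245361328125), (61.30644226074219, 158.40342712402344), 73.01644897460938)
head 363 [ 1.239000e-01  4.948362e+02 -1.803791e+02  4.947000e-01 -1.805000e-01
  1.221000e-01]
head 415 [ 1.236000e-01  5.340951e+02 -1.872078e+02  5.340000e-01 -1.873000e-01
  1.220000e-01]
head 437 [ 1.238000e-01  5.731356e+02 -1.943551e+02  5.734000e-01 -1.944000e-01
  1.223000e-01]
0.05 47 [ 0.5335 -0.1871] [ 0.5357 -0.1954] [ 0.5424 -0.1804]
0.06 52 [ 0.5336 -0.1871] [ 0.5347 -0.1956] [ 0.5419 -0.1805]
0.07 49 [ 0.5338 -0.1872] [ 0.5357 -0.1955] [ 0.542  -0.1807]
0.08 59 [ 0.5339 -0.1873] [ 0.5331 -0.1955] [ 0.5421 -0.1805]
0.09 78 [ 0.5337 -0.1873] [ 0.535  -0.1954] [ 0.5426 -0.1794]
0.1 71 [ 0.5337 -0.1872] [ 0.5347 -0.1954] [ 0.5417 -0.1795]
0.11 66 [ 0.5338 -0.1873] [ 0.5326 -0.1953] [ 0.5423 -0.1796]
```

View pics/w1z.png

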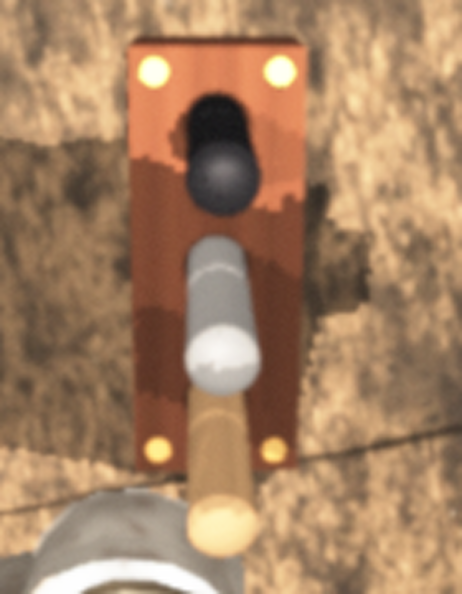

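Punch axis is at (0.534, −0.187), nearly upright. On to a hover between tray and block.

Request:
arm_command([
  {"grip":0,"slide":[0.1,4.1,0],"rot":[0,0,0]},
  {"grip":0,"slide":[0.1,4.1,0],"rot":[0,0,0]},
  {"grip":0,"slide":[0.1,4.1,0],"rot":[0,0,0]},
  {"grip":0,"slide":[0.1,4.1,0],"rot":[0,0,0]},
  {"grip":0,"slide":[0.1,4.1,0],"rot":[0,0,0]},
])

```text
t: 2.82
position: [0.5398, 0.0217, 0.2484]
ee_rot: [-0.641, 0.767, -0.0, 0.0]
ft_force: [0.8, -0.6, 0.2]
width: 0.0855
```

Request:
arm_command([
  {"grip":0.3,"slide":[0,4.1,0],"rot":[0,0,0]},
  {"grip":0.3,"slide":[0,4.1,0],"rot":[0,0,0]},
  {"grip":0.5,"slide":[0,4.1,0],"rot":[0,0,0]},
  {"grip":0.5,"slide":[0,4.1,0],"rot":[0,0,0]},
  {"grip":0.5,"slide":[0,4.1,0],"rot":[0,0,0]},
])

```text
t: 3.23
position: [0.5401, 0.227, 0.2485]
ee_rot: [-0.641, 0.767, -0.0, 0.0]
ft_force: [0.6, 0.0, 0.1]
width: 0.0428
```

Run:
```python
from h import *
s=st()
im,d=capture('wrist');save(im,'w2')
import pickle;pickle.dump((s,im,d),open('/tmp/w2.pkl','wb'))
print([(q,np.round(x['position'],4),x['conf']) for q in('tray','cup','hollow','lamp') for x in mark_of(q,'wrist')])
```

```text
t 3.23 pos [0.5401 0.227  0.2485] rot [-6.414e-01  7.672e-01 -1.000e-04  0.000e+00] F [0.6 0.  0.1] w 0.0428
[('tray', array([0.5854, 0.1734, 0.0028]), 0.9), ('cup', array([0.6101, 0.1927, 0.0028]), 0.98), ('cup', array([0.5255, 0.3427, 0.0366]), 0.81), ('cup', array([0.6096, 0.1654, 0.0033]), 0.59), ('hollow', array([0.5261, 0.3415, 0.0461]), 0.93), ('lamp', array([0.5953, 0.0357, 0.0016]), 0.72)]
```

View pics/w2.png

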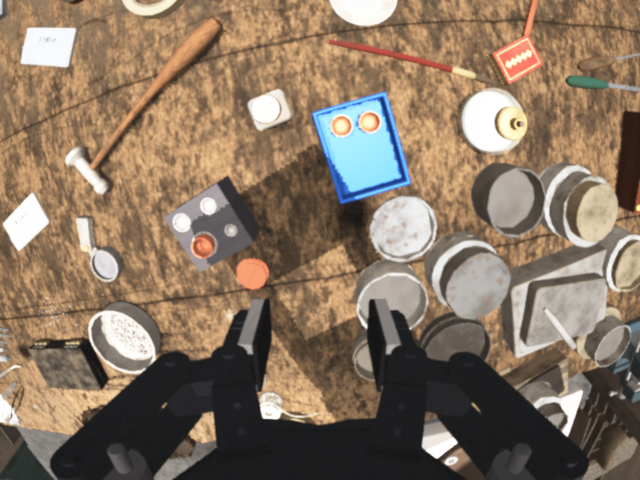

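The wrist image shows the tray at (361,147), with its cups at (342,125) and (370,122). The block is at (213,225) with the cup in its hollow at (204,245). I'll fit these from depth.

```bash
cat > fit.py <<'E'
from h import *
import pickle
s,im,d=pickle.load(open('/tmp/w2.pkl','rb'))
P=wristP(d,s);hsv=cv2.cvtColor(im,cv2.COLOR_RGB2HSV).astype(int)
v=(d>0)
def near(P,c,r): return np.hypot(P[...,0]-c[0],P[...,1]-c[1])<r
blue=(hsv[...,0]>95)&(hsv[...,0]<125)&(hsv[...,1]>120)&v&near(P,(.586,.18),.08)
top=P[blue&(P[...,2]>.021)&(P[...,2]<.029)]
r=cv2.minAreaRect((top[:,:2]*1000).astype(np.float32));print('tray rim',r,len(top)); print(np.round(cv2.boxPoints(r),1).tolist())
b=v&near(P,(.54,.332),.07)&(P[...,2]>.041)&(P[...,2]<.048)
B=P[b];r=cv2.minAreaRect((B[:,:2]*1000).astype(np.float32));print('block',r,len(B),np.median(B[:,2]),np.round(cv2.boxPoints(r),1).tolist())
cop=(hsv[...,1]>100)&((hsv[...,0]<14)|(hsv[...,0]>172))&v
for c,z in(((.526,.342),(.053,.06)),((.61,.193),(.018,.026)),((.61,.165),(.018,.026))):
    C=P[cop&near(P,c,.016)&(P[...,2]>z[0])&(P[...,2]<z[1])]
    A=P[cop&near(P,c,.016)]
    print('cup',len(C),len(A),np.round(A[:,2].max(),4),cv2.minEnclosingCircle((C[:,:2]*1000).astype(np.float32)))
E
python3 fit.py
```

```text
tray rim ((587.3248291015625, 177.66810607910156), (92.26412200927734, 71.97598266601562), 7.435153484344482) 1369
[[536.9000244140625, 207.39999389648438], [546.2000122070312, 136.0], [637.7000122070312, 148.0], [628.4000244140625, 219.3000030517578]]
block ((540.9886474609375, 336.15814208984375), (66.68302154541016, 67.82612609863281), 18.931217193603516) 3848 0.044511963809343316 [[498.3999938964844, 357.3999938964844], [520.5, 293.29998779296875], [583.5, 314.8999938964844], [561.5, 379.1000061035156]]
cup 78 404 0.0562 ((527.26123046875, 342.7612609863281), 10.95826530456543)
cup 0 106 0.0114 ((0.0, 0.0), 0.0)
cup 2 101 0.0192 ((614.0504150390625, 158.0452423095703), 1.03553307056427)
```

Request:
arm_command([
  {"grip":0.55,"slide":[-0.26,2.32,-1.5],"rot":[0,0,3.5]},
  {"grip":0.55,"slide":[-0.26,2.32,-1.5],"rot":[0,0,3.5]},
  {"grip":0.55,"slide":[-0.26,2.32,-1.5],"rot":[0,0,3.5]},
  {"grip":0.55,"slide":[-0.26,2.32,-1.5],"rot":[0,0,3.5]},
  {"grip":0.55,"slide":[-0.26,2.32,-1.5],"rot":[0,0,3.5]},
])

```text
t: 3.9
position: [0.5279, 0.3408, 0.1728]
ee_rot: [0.751, -0.66, 0.0, 0.0]
ft_force: [0.2, 0.0, 0.1]
width: 0.0382
```

Request:
arm_command([
  {"grip":0.55,"slide":[0,0,-2],"rot":[0,0,0]},
  {"grip":0.55,"slide":[0,0,-2],"rot":[0,0,0]},
  {"grip":0.55,"slide":[0,0,-2],"rot":[0,0,0]},
  {"grip":0.55,"slide":[0,0,-1.5],"rot":[0,0,0]},
  {"grip":0.55,"slide":[0,0,-1],"rot":[0,0,0]},
])

```text
t: 4.32
position: [0.5274, 0.3396, 0.0868]
ee_rot: [0.75, -0.661, -0.0, 0.001]
ft_force: [-1.0, 0.3, 0.4]
width: 0.0383
```

Run:
```python
from h import *
s=st()
im,d=capture('wrist');save(im,'w3')
import pickle;pickle.dump((s,im,d),open('/tmp/w3.pkl','wb'))
P=wristP(d,s);hsv=cv2.cvtColor(im,cv2.COLOR_RGB2HSV).astype(int)
cop=(hsv[...,1]>100)&((hsv[...,0]<14)|(hsv[...,0]>172))&(d>0)
m=cop&(np.hypot(P[...,0]-.527,P[...,1]-.343)<.02)
C=P[m&(P[...,2]>.052)]
print(len(C),cv2.minEnclosingCircle((C[:,:2]*1000).astype(np.float32)),C.max(0),C.min(0))
B=P[(np.hypot(P[...,0]-.54,P[...,1]-.335)<.06)&(P[...,2]<.049)&(P[...,2]>.04)&(d>0)]
r=cv2.minAreaRect((B[:,:2]*1000).astype(np.float32));print(r,np.median(B[:,2]))
```

```text
t 4.32 pos [0.5274 0.3396 0.0868] rot [ 7.501e-01 -6.613e-01 -2.000e-04  1.000e-03] F [-1.   0.3  0.4] w 0.0383
454 ((525.396240234375, 347.49468994140625), 15.099289894104004) [0.53850485 0.35869195 0.10871872] [0.51526672 0.33305135 0.05200952]
((541.2449951171875, 336.3766784667969), (67.0322036743164, 66.35125732421875), 18.898839950561523) 0.044586338295859874
```

View pics/w3.png

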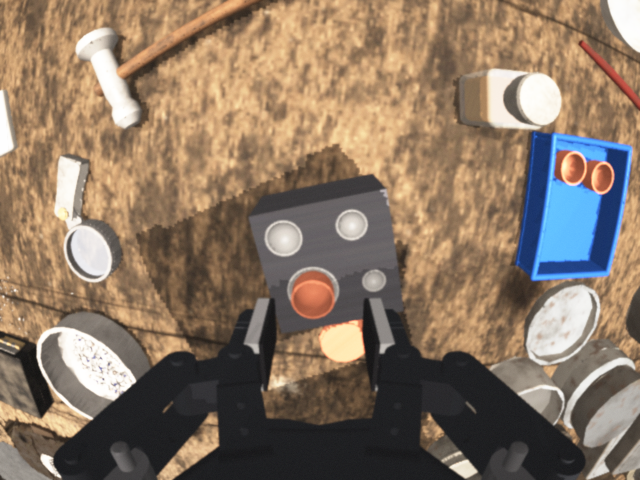

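The cup rim is at (312,300), the hollow ring around it, and the jaws straddle it. Refining the centre.

Run:
```python
from h import *
import pickle
s,im,d=pickle.load(open('/tmp/w3.pkl','rb'));st()
P=wristP(d,s);hsv=cv2.cvtColor(im,cv2.COLOR_RGB2HSV).astype(int)
cop=(hsv[...,1]>100)&((hsv[...,0]<14)|(hsv[...,0]>172))&(d>0)
m=cop&(np.hypot(P[...,0]-.527,P[...,1]-.343)<.016)
for z in(.051,.052,.053,.054,.055):
    C=P[m&(P[...,2]>z)&(P[...,2]<.058)]
    c,r=cv2.minEnclosingCircle((C[:,:2]*1000).astype(np.float32));print(z,len(C),c,r)
# hollow edge & fingertips heights
B=P[(np.hypot(P[...,0]-.527,P[...,1]-.343)<.0135)&(np.hypot(P[...,0]-.527,P[...,1]-.343)>.0115)]
print(np.median(B[:,2]))
F=P[280:390,230:280].reshape(-1,3);F=F[F[:,2]>.06];print('finger low',F.min(0),F.max(0))
F=P[280:390,360:410].reshape(-1,3);F=F[F[:,2]>.06];print('finger low',F.min(0),F.max(0))
```

```text
t 4.37 pos [0.5269 0.3395 0.0856] rot [ 7.501e-01 -6.613e-01 -5.000e-04  1.600e-03] F [-0.8 -0.2 -1.6] w 0.0386
0.051 531 (527.6262817382812, 343.4364013671875) 10.912705421447754
0.052 452 (527.6262817382812, 343.4364013671875) 10.912705421447754
0.053 386 (527.6262817382812, 343.4364013671875) 10.912705421447754
0.054 274 (527.6614990234375, 343.5214538574219) 10.902448654174805
0.055 87 (527.9262084960938, 343.34661865234375) 10.599787712097168
0.1529868089860999
finger low [0.51445479 0.35106257 0.07024511] [0.61209928 0.3739086  0.2118726 ]
finger low [0.51929877 0.30805412 0.07000055] [0.61209928 0.35106257 0.2118726 ]
```

Request:
arm_command([
  {"grip":0.55,"slide":[0.07,0.4,-0.8],"rot":[0,0,0]},
  {"grip":0.55,"slide":[0,0,-0.8],"rot":[0,0,0]},
  {"grip":0.55,"slide":[0,0,-0.4],"rot":[0,0,0]},
  {"grip":0.55,"slide":[0,0,0],"rot":[0,0,0]},
  {"grip":0.6,"slide":[0,0,0],"rot":[0,0,0]},
])

```text
t: 4.78
position: [0.5281, 0.346, 0.0685]
ee_rot: [0.751, -0.661, 0.0, -0.0]
ft_force: [-0.1, -0.8, 0.2]
width: 0.0346
```

Request:
arm_command([
  {"grip":0.6,"slide":[0,-0.25,-0.3],"rot":[0,0,0]},
  {"grip":0.65,"slide":[0,0,0],"rot":[0,0,0]},
  {"grip":0.7,"slide":[0,0,0],"rot":[0,0,0]},
  {"grip":0.75,"slide":[0,0,0],"rot":[0,0,0]},
  {"grip":0.8,"slide":[0,0,0],"rot":[0,0,0]},
])

```text
t: 5.2
position: [0.5282, 0.3435, 0.0656]
ee_rot: [0.751, -0.661, 0.0, -0.0]
ft_force: [0.2, -1.9, 3.8]
width: 0.0181
```

Request:
arm_command([
  {"grip":0.9,"slide":[0,0,0],"rot":[0,0,0]},
  {"grip":1,"slide":[0,0,0],"rot":[0,0,0]},
  {"grip":1,"slide":[0,0,0],"rot":[0,0,0]},
  {"grip":1,"slide":[0,0,0],"rot":[0,0,0]},
  {"grip":1,"slide":[0,0,0],"rot":[0,0,0]},
])

```text
t: 5.62
position: [0.5282, 0.3435, 0.0657]
ee_rot: [0.751, -0.661, 0.0, -0.0]
ft_force: [-0.0, -1.5, 4.5]
width: 0.0173
```

Width 17.3 mm is less than the expected 21, so I'll look.

Run:
```python
from h import *
s=st()
im,d=capture('wrist');save(cv2.resize(im[200:400,200:430],None,fx=3,fy=3,interpolation=cv2.INTER_CUBIC),'w4')
im,d=capture('side');save(cv2.resize(im[290:390,240:360],None,fx=6,fy=6,interpolation=cv2.INTER_CUBIC),'s4')
```

```text
t 5.62 pos [0.5282 0.3435 0.0657] rot [ 7.508e-01 -6.605e-01  1.000e-04 -2.000e-04] F [-0.  -1.5  4.5] w 0.0173
```

View pics/w4.png

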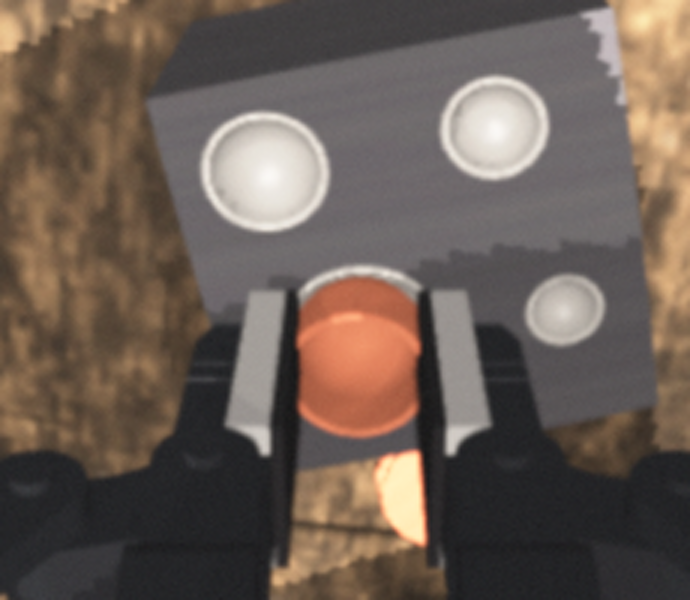

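View pics/s4.png

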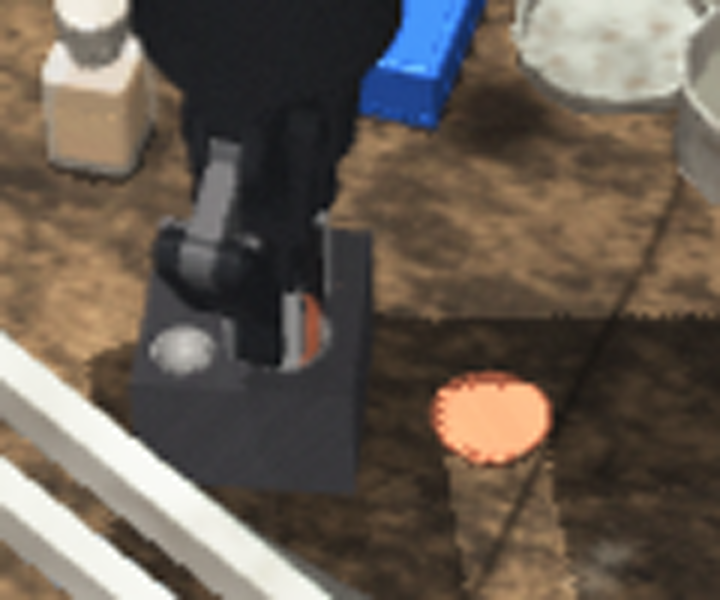

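The cup is held squarely and upright between the pads. The pads seem to toe in a little, which explains the small reading. Lifting.

Request:
arm_command([
  {"grip":1,"slide":[0,0,0.5],"rot":[0,0,0]},
  {"grip":1,"slide":[0,0,1],"rot":[0,0,0]},
  {"grip":1,"slide":[0,0,1.5],"rot":[0,0,0]},
  {"grip":1,"slide":[0,0,2],"rot":[0,0,0]},
  {"grip":1,"slide":[0,0,2],"rot":[0,0,0]},
])

```text
t: 6.13
position: [0.5278, 0.3435, 0.1366]
ee_rot: [0.751, -0.661, -0.0, 0.0]
ft_force: [0.0, -0.3, 0.2]
width: 0.017
```

Run:
```python
from h import *
s=st()
im,d=capture('wrist');save(im,'w5')
import pickle;pickle.dump((s,im,d),open('/tmp/w5.pkl','wb'))
```

```text
t 6.13 pos [0.5278 0.3435 0.1366] rot [ 7.508e-01 -6.606e-01 -1.000e-04  1.000e-04] F [ 0.  -0.3  0.2] w 0.017
```

View pics/w5.png

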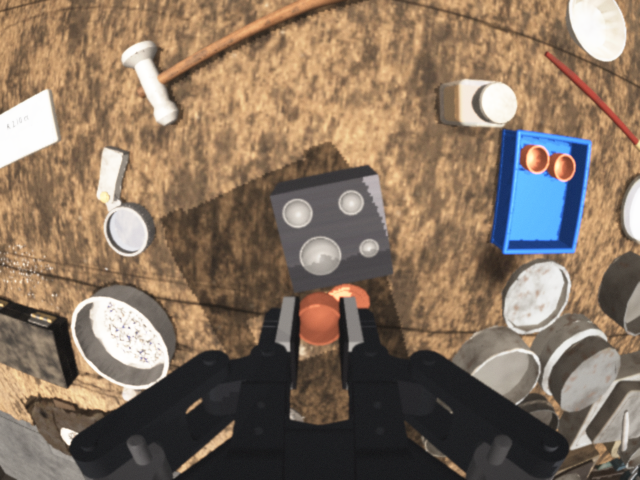

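The cup is in hand and the hollow at (320,256) is empty. I'll move over the tray's empty half.

Request:
arm_command([
  {"grip":1,"slide":[0.8,-3.37,0],"rot":[0,0,0]},
  {"grip":1,"slide":[0.8,-3.37,0],"rot":[0,0,0]},
  {"grip":1,"slide":[0.8,-3.37,0],"rot":[0,0,0]},
  {"grip":1,"slide":[0.8,-3.37,0],"rot":[0,0,0]},
  {"grip":1,"slide":[0.8,-3.36,0],"rot":[0,0,0]},
])

```text
t: 6.6
position: [0.5683, 0.1737, 0.1362]
ee_rot: [0.751, -0.66, 0.0, -0.0]
ft_force: [0.5, -0.6, -0.6]
width: 0.0169
```

Request:
arm_command([
  {"grip":1,"slide":[0,0,-1.8],"rot":[0,0,0]},
  {"grip":1,"slide":[0,0,-1.8],"rot":[0,0,0]},
  {"grip":1,"slide":[0,0,-1.8],"rot":[0,0,0]},
  {"grip":1,"slide":[0,0,-1.1],"rot":[0,0,0]},
  {"grip":1,"slide":[0,0,0],"rot":[0,0,0]},
])

```text
t: 7.02
position: [0.567, 0.1748, 0.0688]
ee_rot: [0.751, -0.661, -0.001, 0.001]
ft_force: [0.1, 0.0, -0.4]
width: 0.0171
```

Run:
```python
from h import *
s=st()
im,d=capture('wrist');save(im,'w6')
P=wristP(d,s);hsv=cv2.cvtColor(im,cv2.COLOR_RGB2HSV).astype(int)
v=d>0
blue=(hsv[...,0]>95)&(hsv[...,0]<125)&(hsv[...,1]>120)&v&(np.hypot(P[...,0]-.587,P[...,1]-.178)<.075)
top=P[blue&(P[...,2]>.022)&(P[...,2]<.028)]
r=cv2.minAreaRect((top[:,:2]*1000).astype(np.float32));print(r)
fl=P[blue&(P[...,2]<.008)&(P[...,2]>-.003)];r=cv2.minAreaRect((fl[:,:2]*1000).astype(np.float32));print('floor',r)
```

```text
t 7.02 pos [0.567  0.1748 0.0688] rot [ 0.7508 -0.6606 -0.0008  0.0011] F [ 0.1  0.  -0.4] w 0.0171
((587.7797241210938, 177.423828125), (91.95409393310547, 72.1793212890625), 7.172614097595215)
floor ((579.2958374023438, 176.66929626464844), (107.7378921508789, 83.12944793701172), 8.093488693237305)
```

View pics/w6.png

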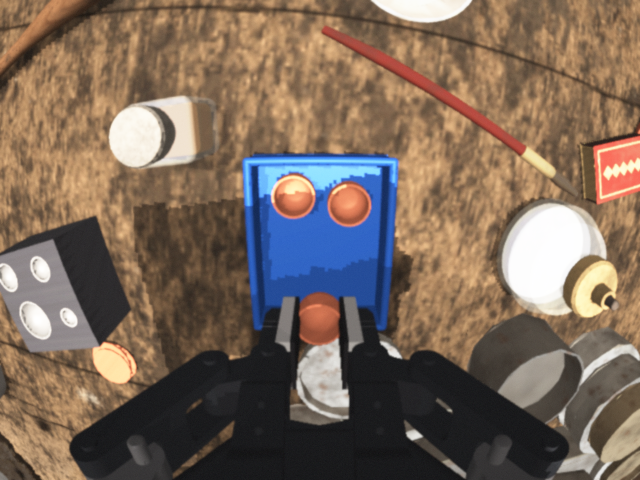

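The tray centre is confirmed at (0.5878, 0.1774), and the cup hangs centred in the empty half. Lowering.

Request:
arm_command([
  {"grip":1,"slide":[0,0,-1.2],"rot":[0,0,0]},
  {"grip":1,"slide":[0,0,-1.2],"rot":[0,0,0]},
  {"grip":1,"slide":[0,0,-0.8],"rot":[0,0,0]},
  {"grip":1,"slide":[0,0,-0.2],"rot":[0,0,0]},
  {"grip":1,"slide":[0,0,0],"rot":[0,0,0]},
])

```text
t: 7.48
position: [0.5675, 0.175, 0.0355]
ee_rot: [0.751, -0.661, -0.0, 0.001]
ft_force: [1.0, 0.8, 0.3]
width: 0.017
```

Request:
arm_command([
  {"grip":1,"slide":[0,0,-0.1],"rot":[0,0,0]},
  {"grip":1,"slide":[0,0,-0.1],"rot":[0,0,0]},
  {"grip":1,"slide":[0,0,0],"rot":[0,0,0]},
  {"grip":1,"slide":[0,0,0],"rot":[0,0,0]},
  {"grip":1,"slide":[0,0,0],"rot":[0,0,0]},
])

```text
t: 7.9
position: [0.5682, 0.1751, 0.0346]
ee_rot: [0.751, -0.661, 0.0, -0.0]
ft_force: [-0.2, 0.6, -0.2]
width: 0.0173
```

Request:
arm_command([
  {"grip":1,"slide":[0,0,-0.1],"rot":[0,0,0]},
  {"grip":1,"slide":[0,0,-0.1],"rot":[0,0,0]},
  {"grip":1,"slide":[0,0,0],"rot":[0,0,0]},
  {"grip":1,"slide":[0,0,0],"rot":[0,0,0]},
  {"grip":1,"slide":[0,0,0],"rot":[0,0,0]},
])

```text
t: 8.32
position: [0.568, 0.1751, 0.0323]
ee_rot: [0.751, -0.661, -0.0, 0.0]
ft_force: [-0.5, 0.0, 0.5]
width: 0.0171
```

Request:
arm_command([
  {"grip":1,"slide":[0,0,-0.1],"rot":[0,0,0]},
  {"grip":1,"slide":[0,0,0],"rot":[0,0,0]},
  {"grip":1,"slide":[0,0,0],"rot":[0,0,0]},
  {"grip":1,"slide":[0,0,0],"rot":[0,0,0]},
  {"grip":1,"slide":[0,0,0],"rot":[0,0,0]},
])

```text
t: 8.73
position: [0.5682, 0.1751, 0.0316]
ee_rot: [0.751, -0.661, 0.0, -0.0]
ft_force: [-1.1, -0.2, 6.7]
width: 0.0167
```

Contact, +6.7 N. Opening just a few millimetres.

Request:
arm_command([
  {"grip":0.78,"slide":[0,0,0],"rot":[0,0,0]},
  {"grip":0.74,"slide":[0,0,0],"rot":[0,0,0]},
  {"grip":0.7,"slide":[0,0,0],"rot":[0,0,0]},
  {"grip":0.68,"slide":[0,0,0],"rot":[0,0,0]},
  {"grip":0.68,"slide":[0,0,0],"rot":[0,0,0]},
])

```text
t: 9.15
position: [0.568, 0.1751, 0.0312]
ee_rot: [0.751, -0.661, -0.0, 0.0]
ft_force: [0.3, 0.1, 0.4]
width: 0.0271
```

Run:
```python
from h import *
s=st()
im,d=capture('wrist');save(cv2.resize(im[120:400,180:460],None,fx=2,fy=2,interpolation=cv2.INTER_CUBIC),'w7')
```

```text
t 9.15 pos [0.568  0.1751 0.0312] rot [ 0.7508 -0.6606 -0.      0.    ] F [0.3 0.1 0.4] w 0.0271
```

View pics/w7.png

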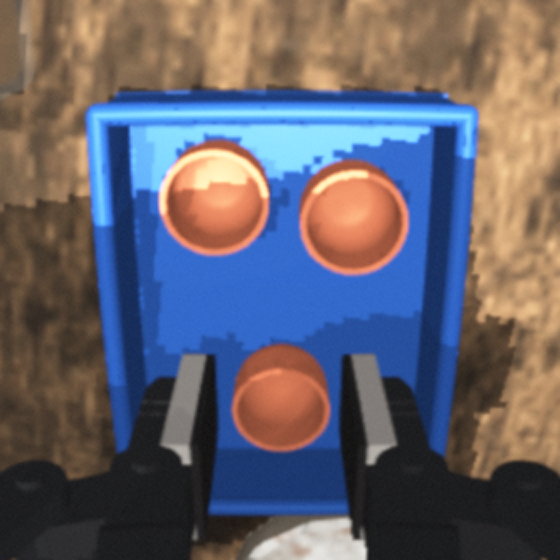

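The cup stands free in the tray with clearance on both sides. While rising, I'll fit the hollow from w5.

Request:
arm_command([
  {"grip":0.68,"slide":[0,0,1],"rot":[0,0,0]},
  {"grip":0.68,"slide":[0,0,2],"rot":[0,0,0]},
  {"grip":0.68,"slide":[0,0,4],"rot":[0,0,0]},
  {"grip":0.4,"slide":[0,0,4],"rot":[0,0,0]},
  {"grip":0.4,"slide":[0,0,4],"rot":[0,0,0]},
])

```text
t: 9.62
position: [0.5675, 0.1749, 0.1835]
ee_rot: [0.751, -0.661, -0.0, 0.0]
ft_force: [1.5, -0.2, 0.0]
width: 0.0502
```

```bash
cat > hol.py <<'E'
from h import *
import pickle,sys
from scipy.optimize import least_squares
def hollow(s,im,d,name,g=(.5275,.3435)):
    P=wristP(d,s)
    m=(d>0)&(np.hypot(P[...,0]-g[0],P[...,1]-g[1])<.02)
    B=P[(d>0)&(np.hypot(P[...,0]-.541,P[...,1]-.336)<.06)&(P[...,2]<.049)&(P[...,2]>.04)]
    print('block',cv2.minAreaRect((B[:,:2]*1000).astype(np.float32)),np.median(B[:,2]))
    low=P[m&(P[...,2]<.0435)&(P[...,2]>.034)]
    # sphere fit of bowl
    f=lambda p:np.linalg.norm(low-p[:3],axis=1)-p[3]
    r=least_squares(f,[g[0],g[1],.05,.013],loss='soft_l1',f_scale=.0005);print('bowl sphere',len(low),np.round(r.x,4),r.cost, low.min(0))
    # polar edge on grey
    gray=cv2.cvtColor(im,cv2.COLOR_RGB2GRAY).astype(np.float32)
    def ring(c,rad):
        t=np.arange(0,2*np.pi,.05);X=np.stack([c[0]+rad*np.cos(t),c[1]+rad*np.sin(t),0*t+.0448],1)
        u=wproj(X,s).astype(np.float32);return cv2.remap(gray,u[None,:,0],u[None,:,1],1)[0]
    best=max(((np.median(ring((x,y),rr-.0012)-ring((x,y),rr+.0012)),x,y,rr) for x in np.arange(g[0]-.006,g[0]+.006,.0005) for y in np.arange(g[1]-.006,g[1]+.006,.0005) for rr in(.0115,.012,.0125,.013)))
    print('ring',np.round(best,4))
    o=im.copy();t=np.arange(0,6.3,.02)
    for x in wproj(np.stack([best[1]+.012*np.cos(t),best[2]+.012*np.sin(t),0*t+.0448],1),s): cv2.circle(o,tuple(np.round(x).astype(int)),0,(255,0,0),-1)
    u=wproj([best[1],best[2],.045],s)[0].astype(int)
    save(cv2.resize(o[max(0,u[1]-60):u[1]+60,u[0]-70:u[0]+70],None,fx=5,fy=5,interpolation=0),name)
if __name__=='__main__':
    s,im,d=pickle.load(open('/tmp/w5.pkl','rb'));hollow(s,im,d,'h5')
E
python3 hol.py
```

```text
block ((541.1026000976562, 336.43341064453125), (67.12628936767578, 66.52328491210938), 18.748788833618164) 0.04453752987269201
bowl sphere 1005 [0.5274 0.3432 0.0508 0.014 ] 0.0001973386801613033 [0.50853372 0.32477509 0.03481161]Traceback (most recent call last):
  File "hol.py", line 25, in <module>
    s,im,d=pickle.load(open('/tmp/w5.pkl','rb'));hollow(s,im,d,'h5')
                                                 ~~~~~~^^^^^^^^^^^^^
  File "hol.py", line 18, in hollow
    best=max(((np.median(ring((x,y),rr-.0012)-ring((x,y),rr+.0012)),x,y,rr) for x in np.arange(g[0]-.006,g[0]+.006,.0005) for y in np.arange(g[1]-.006,g[1]+.006,.0005) for rr in(.0115,.012,.0125,.013)))
  File "hol.py", line 18, in <genexpr>
    best=max(((np.median(ring((x,y),rr-.0012)-ring((x,y),rr+.0012)),x,y,rr) for x in np.arange(g[0]-.006,g[0]+.006,.0005) for y in np.arange(g[1]-.006,g[1]+.006,.0005) for rr in(.0115,.012,.0125,.013)))
                         ~~~~^^^^^^^^^^^^^^^^
  File "hol.py", line 17, in ring
    u=wproj(X,s).astype(np.float32);return cv2.remap(gray,u[None,:,0],u[None,:,1],1)[0]
      ~~~~~^^^^^
  File "h.py", line 22, in wproj
    c=calibration('wrist');K=np.array(c['K']);T=np.array(c['T_tool_cam'])
ValueError: time passes only in moves, steps and waits
```

```bash
sed -i 's/^import numpy as np, cv2/import numpy as np, cv2\nfrom functools import lru_cache\ncalibration=lru_cache(None)(calibration)/' h.py; sed -i 's/np.arange(0,2\*np.pi,.05)/np.arange(0,2*np.pi,.1)/' hol.py; python3 hol.py
```

```text
block ((541.1026000976562, 336.43341064453125), (67.12628936767578, 66.52328491210938), 18.748788833618164) 0.04453752987269201
bowl sphere 1005 [0.5274 0.3432 0.0508 0.014 ] 0.0001973386801613033 [0.50853372 0.32477509 0.03481161]
ring [7.76387e+01 5.28000e-01 3.43500e-01 1.30000e-02]
```

View pics/h5.png

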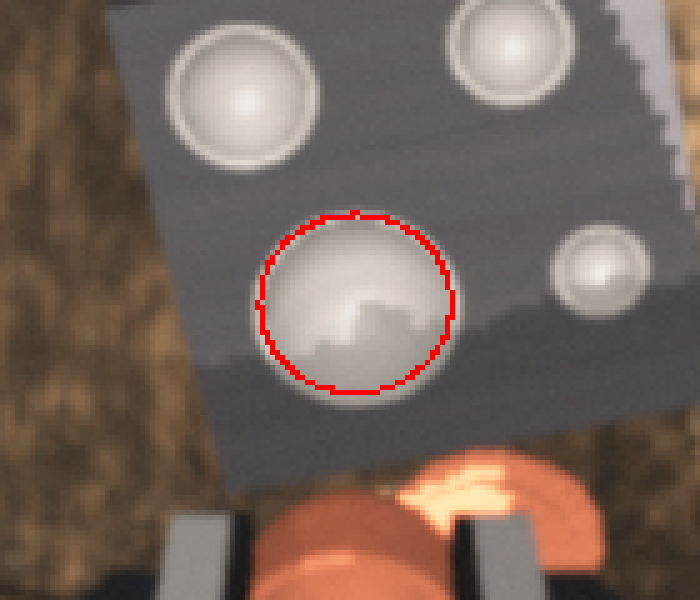

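The hollow fits well at (0.5276, 0.3434). Ring, bowl sphere and cup fit all agree. Now back to the punch, with yaw restored.

Request:
arm_command([
  {"grip":0.4,"slide":[-0.34,-3.62,0.1],"rot":[0,0,-1.75]},
  {"grip":0.4,"slide":[-0.34,-3.62,0.1],"rot":[0,0,-1.75]},
  {"grip":0.4,"slide":[-0.34,-3.62,0.1],"rot":[0,0,-1.75]},
  {"grip":0.4,"slide":[-0.34,-3.62,0.1],"rot":[0,0,-1.75]},
  {"grip":0.4,"slide":[-0.34,-3.62,0.1],"rot":[0,0,-1.75]},
])

```text
t: 10.03
position: [0.5506, -0.0074, 0.1873]
ee_rot: [-0.698, 0.716, -0.0, 0.0]
ft_force: [1.0, 0.5, -0.1]
width: 0.0513
```

Request:
arm_command([
  {"grip":0.4,"slide":[-0.34,-3.62,0.1],"rot":[0,0,-1.75]},
  {"grip":0.4,"slide":[-0.34,-3.62,0.1],"rot":[0,0,-1.75]},
  {"grip":0.4,"slide":[-0.34,-3.62,0.1],"rot":[0,0,-1.75]},
  {"grip":0.4,"slide":[-0.34,-3.62,0.1],"rot":[0,0,-1.75]},
  {"grip":0.4,"slide":[-0.34,-3.62,0.1],"rot":[0,0,-1.75]},
])

```text
t: 10.45
position: [0.5335, -0.1887, 0.1922]
ee_rot: [-0.641, 0.768, -0.0, 0.0]
ft_force: [1.1, -0.4, -0.3]
width: 0.0516
```

Request:
arm_command([
  {"grip":0.4,"slide":[0,0,0],"rot":[0,0,0]},
  {"grip":0.4,"slide":[0,0,0],"rot":[0,0,0]},
  {"grip":0.4,"slide":[0,0,0],"rot":[0,0,0]},
  {"grip":0.4,"slide":[0,0,0],"rot":[0,0,0]},
  {"grip":0.4,"slide":[0,0,0],"rot":[0,0,0]},
])

```text
t: 10.87
position: [0.5341, -0.1858, 0.1915]
ee_rot: [-0.642, 0.767, 0.0, 0.0]
ft_force: [-1.1, -0.1, -0.8]
width: 0.0514
```

```bash
cat > pun.py <<'E'
from h import *
import pickle,sys
from scipy.optimize import least_squares
def axis(P,m,g,z0,z1):
    # fit cylinder r=8mm: x=x0+a*(z-zr)
    q=P[m];q=q[(np.hypot(q[:,0]-g[0],q[:,1]-g[1])<.018)&(q[:,2]>z0)&(q[:,2]<z1)]
    zr=(z0+z1)/2
    f=lambda p:np.hypot(q[:,0]-p[0]-p[2]*(q[:,2]-zr),q[:,1]-p[1]-p[3]*(q[:,2]-zr))-.008
    r=least_squares(f,[*g,0,0],loss='soft_l1',f_scale=.0005)
    print('n',len(q),'axis@z%.3f'%zr,np.round(r.x[:2],4),'tilt deg',np.round(np.degrees(r.x[2:]),2),'rms',np.sqrt(np.mean(f(r.x)**2)))
    return r.x
E
python3 - <<'E'
from pun import *
s=st()
im,d=capture('wrist');save(im,'w8')
pickle.dump((s,im,d),open('/tmp/w8.pkl','wb'))
P=wristP(d,s)
axis(P,d>0,(.5338,-.1872),.055,.118)
axis(P,d>0,(.4948,-.1804),.055,.118)
axis(P,d>0,(.5733,-.1944),.055,.118)
E
```

```text
t 10.87 pos [ 0.5341 -0.1858  0.1915] rot [-6.422e-01  7.666e-01  1.000e-04  0.000e+00] F [-1.1 -0.1 -0.8] w 0.0514
n 711 axis@z0.086 [ 0.5338 -0.1872] tilt deg [ 0.01 -0.14] rms 0.00025500509635538834
n 776 axis@z0.086 [ 0.4944 -0.1802] tilt deg [0.05 0.05] rms 0.00031485738085722947
n 374 axis@z0.086 [ 0.5732 -0.1942] tilt deg [ 0.06 -0.07] rms 0.0002164525673820958
```

View pics/w8.png

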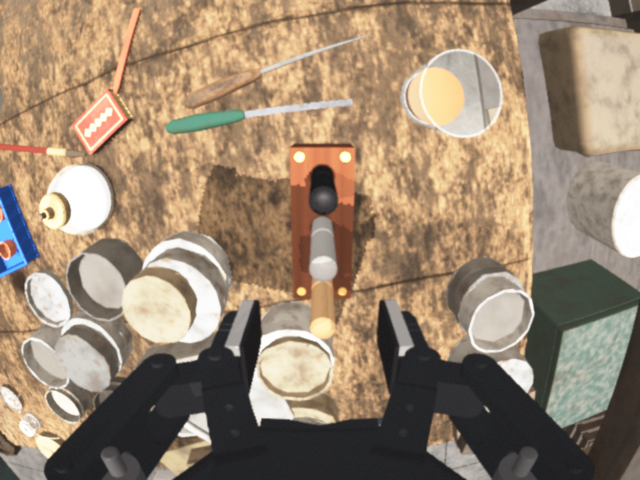

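Run:
```python
from h import *
import pickle
s,im,d=pickle.load(open('/tmp/w8.pkl','rb'))
P=wristP(d,s);Rm=R.from_quat(s['ee_rot']).as_matrix()
L=(P-np.array([.5338,-.1872,0]))@Rm
m=(d>0)&(abs(L[...,0])<.08)&(abs(L[...,1])<.06)&(P[...,2]>.045)&(P[...,2]<.16)
q=L[m];zz=P[m][:,2]
for x0 in np.arange(-.08,.08,.02):
  print(round(x0,2),[ (lambda k: round(float(zz[k].max()),3) if k.sum()>3 else 0)((q[:,0]>=x0)&(q[:,0]<x0+.02)&(q[:,1]>=y0)&(q[:,1]<y0+.02)) for y0 in np.arange(-.06,.06,.02)])
```

```text
-0.08 [0, 0, 0, 0, 0, 0]
-0.06 [0, 0, 0, 0, 0, 0]
-0.04 [0, 0, 0, 0, 0, 0]
-0.02 [0.126, 0.126, 0.126, 0.126, 0.126, 0.126]
0.0 [0.126, 0.126, 0.126, 0.126, 0.126, 0.125]
0.02 [0, 0, 0, 0, 0, 0]
0.04 [0, 0, 0, 0, 0, 0]
0.06 [0, 0, 0, 0, 0, 0]
```

The area around is clear except for the neighbouring punches, whose heads are below the palm height. Descending.

Request:
arm_command([
  {"grip":0.4,"slide":[0,-0.14,-2.5],"rot":[0,0,0]},
  {"grip":0.4,"slide":[0,0,-2.5],"rot":[0,0,0]},
  {"grip":0.4,"slide":[0,0,-2.5],"rot":[0,0,0]},
  {"grip":0.4,"slide":[0,0,-1.5],"rot":[0,0,0]},
  {"grip":0.4,"slide":[0,0,-0.8],"rot":[0,0,0]},
])

```text
t: 11.33
position: [0.5332, -0.1871, 0.0913]
ee_rot: [-0.642, 0.767, 0.001, -0.001]
ft_force: [-0.9, 0.4, -0.0]
width: 0.051
```

Request:
arm_command([
  {"grip":0.6,"slide":[0,0,0],"rot":[0,0,0]},
  {"grip":0.6,"slide":[0,0,0],"rot":[0,0,0]},
  {"grip":0.7,"slide":[0,0,0],"rot":[0,0,0]},
  {"grip":0.7,"slide":[0,0,0],"rot":[0,0,0]},
  {"grip":0.72,"slide":[0,0,0],"rot":[0,0,0]},
])

```text
t: 11.75
position: [0.5346, -0.1885, 0.0943]
ee_rot: [-0.642, 0.767, -0.001, 0.0]
ft_force: [0.2, -1.2, -0.6]
width: 0.0239
```

Run:
```python
from pun import *
s=st()
im,d=capture('wrist');save(im,'w9')
P=wristP(d,s)
axis(P,d>0,(.5338,-.1872),.055,.125)
```

```text
t 11.75 pos [ 0.5346 -0.1885  0.0943] rot [-6.415e-01  7.671e-01 -7.000e-04  4.000e-04] F [ 0.2 -1.2 -0.6] w 0.0239
n 5693 axis@z0.090 [ 0.534  -0.1871] tilt deg [-0.53 -0.  ] rms 0.004102893123769013
```

View pics/w9.png

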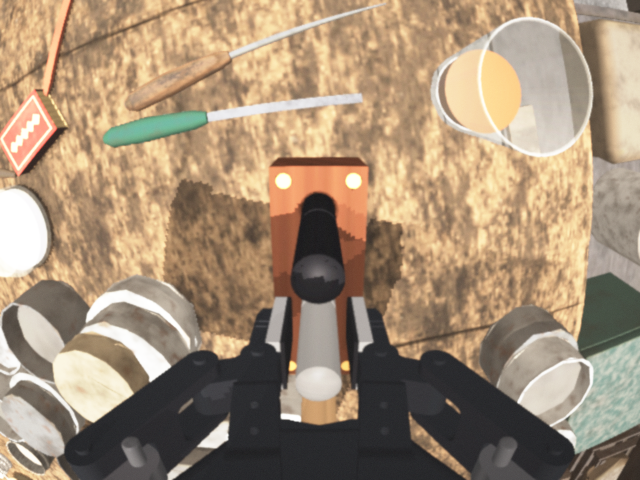

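The shank sits centred between the pads at (320,350), and the neighbours are clear. Closing.

Request:
arm_command([
  {"grip":0.72,"slide":[-0.05,0.1,0],"rot":[0,0,0]},
  {"grip":0.76,"slide":[0,0,0],"rot":[0,0,0]},
  {"grip":0.8,"slide":[0,0,0],"rot":[0,0,0]},
  {"grip":0.85,"slide":[0,0,0],"rot":[0,0,0]},
  {"grip":1,"slide":[0,0,0],"rot":[0,0,0]},
])

```text
t: 12.22
position: [0.5336, -0.1874, 0.0934]
ee_rot: [-0.642, 0.767, -0.0, 0.0]
ft_force: [0.1, -0.5, 3.7]
width: 0.0147
```

Request:
arm_command([
  {"grip":1,"slide":[0,0,0],"rot":[0,0,0]},
  {"grip":1,"slide":[0,0,0],"rot":[0,0,0]},
  {"grip":1,"slide":[0,0,0],"rot":[0,0,0]},
  {"grip":1,"slide":[0,0,0],"rot":[0,0,0]},
  {"grip":1,"slide":[0,0,0],"rot":[0,0,0]},
])

```text
t: 12.63
position: [0.5336, -0.1874, 0.0934]
ee_rot: [-0.642, 0.767, -0.0, 0.0]
ft_force: [-0.6, -1.1, 5.4]
width: 0.0146
```

Request:
arm_command([
  {"grip":1,"slide":[0,0,0.4],"rot":[0,0,0]},
  {"grip":1,"slide":[0,0,0.6],"rot":[0,0,0]},
  {"grip":1,"slide":[0,0,0.8],"rot":[0,0,0]},
  {"grip":1,"slide":[0,0,0.8],"rot":[0,0,0]},
  {"grip":1,"slide":[0,0,0.8],"rot":[0,0,0]},
])

```text
t: 13.05
position: [0.5336, -0.1873, 0.1283]
ee_rot: [-0.642, 0.767, -0.0, 0.0]
ft_force: [0.0, -0.4, -2.2]
width: 0.0145
```

Request:
arm_command([
  {"grip":1,"slide":[0,0,1],"rot":[0,0,0]},
  {"grip":1,"slide":[0,0,1.5],"rot":[0,0,0]},
  {"grip":1,"slide":[0,0,2.5],"rot":[0,0,0]},
  {"grip":1,"slide":[0,0,2.5],"rot":[0,0,0]},
  {"grip":1,"slide":[0,0,2],"rot":[0,0,0]},
])

```text
t: 13.47
position: [0.5337, -0.1874, 0.2248]
ee_rot: [-0.642, 0.767, -0.001, 0.0]
ft_force: [-0.3, -0.7, -2.6]
width: 0.0142
```

Request:
arm_command([
  {"grip":1,"slide":[0,0,1],"rot":[0,0,0]},
  {"grip":1,"slide":[0,0,0],"rot":[0,0,0]},
  {"grip":1,"slide":[0,0,0],"rot":[0,0,0]},
  {"grip":1,"slide":[0,0,0],"rot":[0,0,0]},
  {"grip":1,"slide":[0,0,0],"rot":[0,0,0]},
])

```text
t: 13.88
position: [0.5328, -0.187, 0.231]
ee_rot: [-0.642, 0.767, 0.001, -0.001]
ft_force: [-1.2, -0.3, -1.3]
width: 0.0144
```

Run:
```python
from pun import *
s=st()
im,d=capture('wrist');save(im,'w10');ims,ds=capture('side');save(cv2.resize(ims[90:240,280:480],None,fx=4,fy=4,interpolation=2),'s10')
pickle.dump((s,im,d,ims,ds),open('/tmp/w10.pkl','wb'))
```

```text
t 13.88 pos [ 0.5328 -0.187   0.231 ] rot [-6.415e-01  7.671e-01  1.000e-03 -5.000e-04] F [-1.2 -0.3 -1.3] w 0.0144
```

View pics/w10.png

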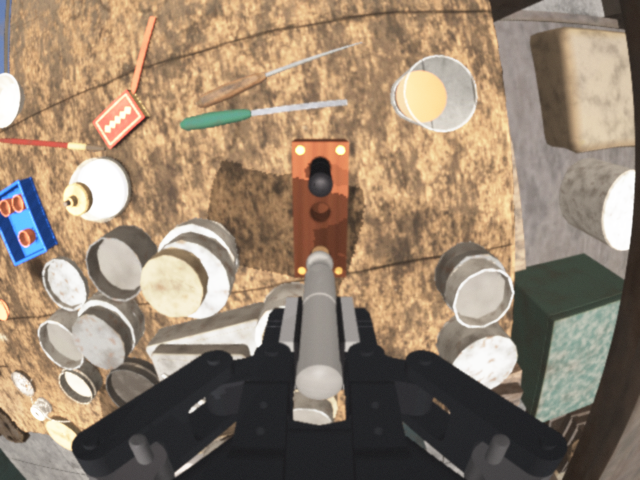

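View pics/s10.png

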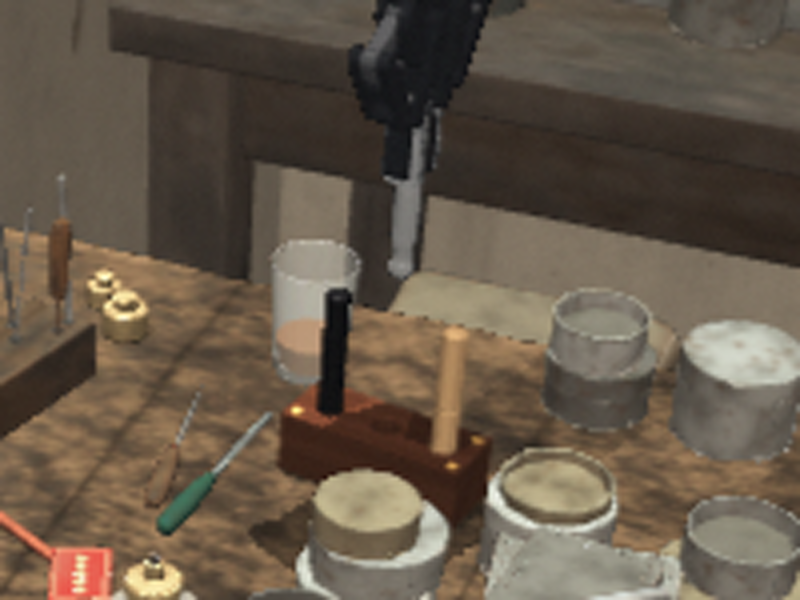

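The punch is out; its ball is at about 0.148 m, well above the lamp. The other two stand undisturbed. I'll measure its axis in the tool frame.

```bash
cat >> pun.py <<'E'
def toolfit(s,im,d,show=True):
    P=wristP(d,s);Rm=R.from_quat(s['ee_rot']).as_matrix()
    L=(P-np.array(s['position']))@Rm   # tool coords, z down
    v=(d>0)&(abs(L[...,0])<.012)&(abs(L[...,1])<.022)&(L[...,2]>.020)&(L[...,2]<.09)
    q=L[v]
    sh=q[(q[:,2]>.020)&(q[:,2]<.052)]
    f=lambda p:np.hypot(sh[:,0]-p[0]-p[2]*(sh[:,2]-.03),sh[:,1]-p[1]-p[3]*(sh[:,2]-.03))/1-.008
    r=least_squares(f,[0,0,0,0],loss='soft_l1',f_scale=.0004)
    p=r.x;print('shank n',len(sh),'xy@z.03',np.round(p[:2]*1000,2),'slope deg',np.round(np.degrees(p[2:]),2),'rms mm',1e3*np.sqrt(np.mean(f(p)**2)))
    print('lowest tool z seen',np.round(np.percentile(q[:,2],[50,95,99,100]),4))
    bl=q[(q[:,2]>.066)]
    if len(bl)>20:
        g=lambda c:np.linalg.norm(bl-c,axis=1)-.008
        b=least_squares(g,[0,0,.074],loss='soft_l1',f_scale=.0004).x
        print('ball n',len(bl),'centre tool mm',np.round(b*1000,2),'world',np.round(Rm@b+s['position'],4),'bottom z',round((Rm@b+s['position'])[2]-.008,4))
    ax=Rm@np.array([p[2],p[3],1]);ax/=np.linalg.norm(ax);print('world down axis',np.round(ax,4),'tilt deg',np.degrees(np.arccos(-ax[2])))
    c=np.array([p[0]+p[2]*.044,p[1]+p[3]*.044,.074]);print('axis at ball world',np.round(Rm@c+s['position'],4))
    return p
E
python3 - <<'E'
from pun import *
s,im,d,ims,ds=pickle.load(open('/tmp/w10.pkl','rb'))
toolfit(s,im,d)
P=world('side',ds)
m=(np.hypot(P[...,0]-.533,P[...,1]+.187)<.025)&(P[...,2]>.13)&(P[...,2]<.20)
q=P[m];print(len(q),'side lowest z',np.round(np.sort(q[:,2])[:5],4))
for z in np.arange(.14,.2,.01):
    k=q[(q[:,2]>z)&(q[:,2]<z+.01)];print(round(z,2),len(k),np.round(k.mean(0),4) if len(k) else '')
E
```

```text
shank n 896 xy@z.03 [-0.67 -0.24] slope deg [ 0.11 -0.18] rms mm 0.29404603629513815
lowest tool z seen [0.0427 0.0741 0.0768 0.0803]
ball n 308 centre tool mm [-0.55 -0.11 75.42] world [ 0.5329 -0.1864  0.1555] bottom z 0.1475
world down axis [ 7.0e-04 -1.6e-03 -1.0e+00] tilt deg 0.1017971486759085
axis at ball world [ 0.5332 -0.1864  0.157 ]
114 side lowest z [0.1524 0.1525 0.1531 0.1534 0.154 ]
0.14 0 
0.15 23 [ 0.5333 -0.1812  0.1561]
0.16 18 [ 0.5337 -0.1824  0.1648]
0.17 21 [ 0.5339 -0.1812  0.1752]
0.18 27 [ 0.5327 -0.181   0.1853]
0.19 25 [ 0.533  -0.1805  0.1952]
```

The punch is vertical to 0.1°, with its ball bottom 83.5 mm below the TCP and centred. Carrying it over at this height.

Request:
arm_command([
  {"grip":1,"slide":[0,2.5,0],"rot":[0,0,0]},
  {"grip":1,"slide":[-0.05,3.8,0],"rot":[0,0,0]},
  {"grip":1,"slide":[-0.05,3.8,0],"rot":[0,0,0]},
  {"grip":1,"slide":[-0.05,3.8,0],"rot":[0,0,0]},
  {"grip":1,"slide":[-0.05,3.8,0],"rot":[0,0,0]},
])

```text
t: 14.4
position: [0.531, -0.0088, 0.2317]
ee_rot: [-0.641, 0.767, 0.0, -0.0]
ft_force: [1.8, 0.0, -0.8]
width: 0.0148
```

Request:
arm_command([
  {"grip":1,"slide":[-0.05,3.8,0],"rot":[0,0,0]},
  {"grip":1,"slide":[-0.05,3.8,0],"rot":[0,0,0]},
  {"grip":1,"slide":[-0.05,3.8,0],"rot":[0,0,0]},
  {"grip":1,"slide":[-0.05,3.8,0],"rot":[0,0,0]},
  {"grip":1,"slide":[-0.05,3.8,0],"rot":[0,0,0]},
])

```text
t: 14.82
position: [0.5284, 0.1815, 0.2317]
ee_rot: [-0.642, 0.767, 0.0, -0.0]
ft_force: [0.7, -0.4, -1.2]
width: 0.0148
```

Request:
arm_command([
  {"grip":1,"slide":[-0.05,3.8,0],"rot":[0,0,0]},
  {"grip":1,"slide":[0,3.8,0],"rot":[0,0,0]},
  {"grip":1,"slide":[0,3.8,0],"rot":[0,0,0]},
  {"grip":1,"slide":[0,3,0],"rot":[0,0,0]},
  {"grip":1,"slide":[0,1.8,0],"rot":[0,0,0]},
])

```text
t: 15.23
position: [0.5279, 0.345, 0.2314]
ee_rot: [-0.642, 0.767, 0.0, -0.0]
ft_force: [-0.1, -0.4, -2.3]
width: 0.0143
```

Request:
arm_command([
  {"grip":1,"slide":[0,0,-1],"rot":[0,0,0]},
  {"grip":1,"slide":[0,0,-2],"rot":[0,0,0]},
  {"grip":1,"slide":[0,0,-2],"rot":[0,0,0]},
  {"grip":1,"slide":[0,0,-1],"rot":[0,0,0]},
  {"grip":1,"slide":[0,0,-0.5],"rot":[0,0,0]},
])

```text
t: 15.65
position: [0.5275, 0.3406, 0.165]
ee_rot: [-0.641, 0.767, 0.0, -0.002]
ft_force: [-0.5, 0.2, -2.3]
width: 0.0146
```

Request:
arm_command([
  {"grip":1,"slide":[0,0,0],"rot":[0,0,0]},
  {"grip":1,"slide":[0,0,0],"rot":[0,0,0]},
  {"grip":1,"slide":[0,0,0],"rot":[0,0,0]},
  {"grip":1,"slide":[0,0,0],"rot":[0,0,0]},
  {"grip":1,"slide":[0,0,0],"rot":[0,0,0]},
])

```text
t: 16.07
position: [0.529, 0.3418, 0.1681]
ee_rot: [-0.641, 0.767, -0.0, 0.001]
ft_force: [0.2, -0.1, -1.8]
width: 0.0143
```

Run:
```python
from pun import *
import hol
s=st()
im,d=capture('wrist');save(im,'w11')
pickle.dump((s,im,d),open('/tmp/w11.pkl','wb'))
toolfit(s,im,d)
hol.hollow(s,im,d,'h11')
```

```text
t 16.07 pos [0.529  0.3418 0.1681] rot [-6.415e-01  7.671e-01 -1.000e-04  7.000e-04] F [ 0.2 -0.1 -1.8] w 0.0143
shank n 898 xy@z.03 [-0.71 -0.22] slope deg [ 0.2  -0.17] rms mm 0.29506370045439617
lowest tool z seen [0.0428 0.0744 0.0766 0.0783]
ball n 303 centre tool mm [-5.300e-01 -4.000e-02  7.549e+01] world [0.5292 0.3424 0.0927] bottom z 0.0847
world down axis [ 0.0034 -0.0033 -1.    ] tilt deg 0.27056599239794865
axis at ball world [0.5295 0.3424 0.0941]
block ((541.1180419921875, 336.4469299316406), (67.11271667480469, 66.57157897949219), 19.245616912841797) 0.044520242347169475
bowl sphere 771 [0.5275 0.3432 0.0522 0.015 ] 0.00020328344271282187 [0.51302037 0.32470133 0.03502601]
ring [7.10293e+01 5.28000e-01 3.43500e-01 1.30000e-02]
```

View pics/w11.png

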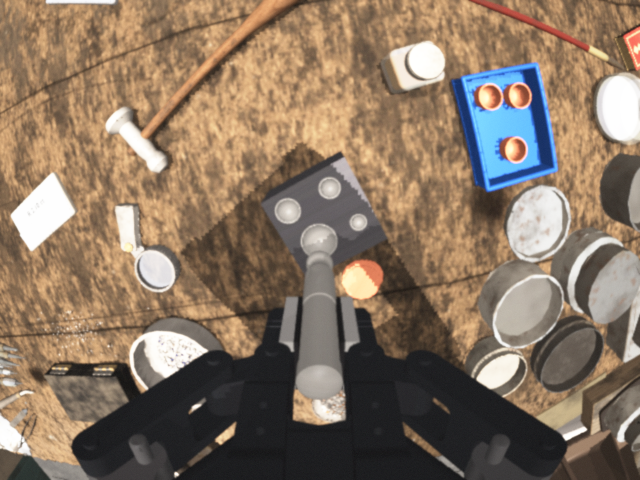

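All three cups stand in the tray; the ball is above the hollow. Lowering gently to a safe height and letting it settle.

Request:
arm_command([
  {"grip":1,"slide":[0,0,-0.4],"rot":[0,0,0]},
  {"grip":1,"slide":[0,0,-0.6],"rot":[0,0,0]},
  {"grip":1,"slide":[0,0,-0.6],"rot":[0,0,0]},
  {"grip":1,"slide":[0,0,-0.5],"rot":[0,0,0]},
  {"grip":1,"slide":[0,0,-0.3],"rot":[0,0,0]},
])

```text
t: 16.53
position: [0.5281, 0.3415, 0.1421]
ee_rot: [-0.642, 0.767, 0.0, -0.001]
ft_force: [-0.1, -0.5, -3.4]
width: 0.0146
```

Request:
arm_command([
  {"grip":1,"slide":[0,0,0],"rot":[0,0,0]},
  {"grip":1,"slide":[0,0,0],"rot":[0,0,0]},
  {"grip":1,"slide":[0,0,0],"rot":[0,0,0]},
  {"grip":1,"slide":[0,0,0],"rot":[0,0,0]},
  {"grip":1,"slide":[0,0,0],"rot":[0,0,0]},
])

```text
t: 16.95
position: [0.5287, 0.3418, 0.1435]
ee_rot: [-0.642, 0.767, -0.0, 0.0]
ft_force: [-0.1, -0.1, -1.0]
width: 0.0148
```

Request:
arm_command([
  {"grip":1,"slide":[0,0,0],"rot":[0,0,0]},
  {"grip":1,"slide":[0,0,0],"rot":[0,0,0]},
  {"grip":1,"slide":[0,0,0],"rot":[0,0,0]},
  {"grip":1,"slide":[0,0,0],"rot":[0,0,0]},
  {"grip":1,"slide":[0,0,0],"rot":[0,0,0]},
])

```text
t: 17.37
position: [0.5285, 0.3417, 0.1433]
ee_rot: [-0.642, 0.767, 0.0, 0.0]
ft_force: [-0.4, -0.1, -1.0]
width: 0.0145
```

Run:
```python
from pun import *
import hol
s=st()
im,d=capture('wrist')
pickle.dump((s,im,d),open('/tmp/w12.pkl','wb'))
toolfit(s,im,d)
hol.hollow(s,im,d,'h12')
st()
```

```text
t 17.37 pos [0.5285 0.3417 0.1433] rot [-0.6415  0.7671  0.      0.    ] F [-0.4 -0.1 -1. ] w 0.0145
shank n 893 xy@z.03 [-0.68 -0.23] slope deg [ 0.08 -0.11] rms mm 0.2977709018960187
lowest tool z seen [0.0428 0.0742 0.0763 0.079 ]
ball n 304 centre tool mm [-0.53 -0.09 75.65] world [0.5287 0.3422 0.0677] bottom z 0.0597
world down axis [ 0.0017 -0.0016 -1.    ] tilt deg 0.1311891279832152
axis at ball world [0.5289 0.3423 0.0693]
block ((541.0327758789062, 336.4669494628906), (67.20867156982422, 66.77941131591797), 19.017440795898438) 0.04455038529153203
bowl sphere 601 [0.5271 0.3432 0.0518 0.0148] 0.00016293342741678332 [0.51313143 0.32380436 0.03551288]
ring [7.5291e+01 5.2800e-01 3.4350e-01 1.3000e-02]
t 17.42 pos [0.5285 0.3417 0.1433] rot [-0.6415  0.7671  0.      0.    ] F [-1.1 -0.1 -1.6] w 0.0143
```

View pics/h12.png

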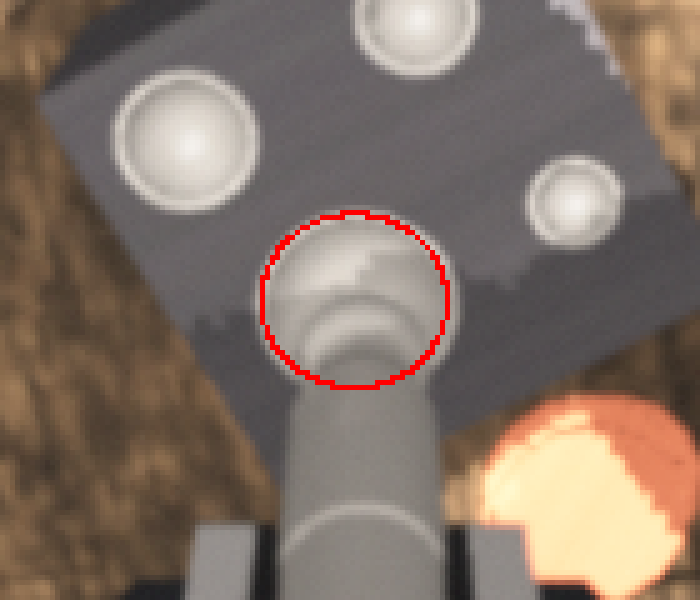

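Settled. The ball needs (−1.1, +1.2) mm in xy and 10 mm down.

Request:
arm_command([
  {"grip":1,"slide":[-0.06,0.06,-0.2],"rot":[0,0,0]},
  {"grip":1,"slide":[-0.05,0.06,-0.2],"rot":[0,0,0]},
  {"grip":1,"slide":[0,0,-0.2],"rot":[0,0,0]},
  {"grip":1,"slide":[0,0,-0.2],"rot":[0,0,0]},
  {"grip":1,"slide":[0,0,-0.2],"rot":[0,0,0]},
])

```text
t: 17.83
position: [0.5274, 0.3429, 0.133]
ee_rot: [-0.642, 0.767, 0.0, -0.0]
ft_force: [0.0, 0.0, -1.4]
width: 0.0145
```

Request:
arm_command([
  {"grip":1,"slide":[0,0,0],"rot":[0,0,0]},
  {"grip":1,"slide":[0,0,0],"rot":[0,0,0]},
  {"grip":1,"slide":[0,0,0],"rot":[0,0,0]},
  {"grip":1,"slide":[0,0,0],"rot":[0,0,0]},
  {"grip":1,"slide":[0,0,0],"rot":[0,0,0]},
])

```text
t: 18.25
position: [0.5275, 0.3429, 0.1334]
ee_rot: [-0.642, 0.767, -0.0, 0.0]
ft_force: [-0.2, -0.3, -0.7]
width: 0.0146
```

Request:
arm_command([
  {"grip":1,"slide":[0,0,0],"rot":[0,0,0]},
  {"grip":1,"slide":[0,0,0],"rot":[0,0,0]},
  {"grip":1,"slide":[0,0,0],"rot":[0,0,0]},
  {"grip":1,"slide":[0,0,0],"rot":[0,0,0]},
  {"grip":1,"slide":[0,0,0],"rot":[0,0,0]},
])

```text
t: 18.67
position: [0.5274, 0.3429, 0.1333]
ee_rot: [-0.642, 0.767, 0.0, 0.0]
ft_force: [0.3, 0.5, -2.3]
width: 0.0144
```

Run:
```python
from pun import *
import hol
s=st()
im,d=capture('wrist');save(im,'w13')
toolfit(s,im,d)
hol.hollow(s,im,d,'h13')
ims,ds=capture('side');save(cv2.resize(ims[240:390,230:390],None,fx=4,fy=4,interpolation=2),'s13')
st()
```

```text
t 18.67 pos [0.5274 0.3429 0.1333] rot [-0.6415  0.7671  0.      0.    ] F [ 0.3  0.5 -2.3] w 0.0144
shank n 898 xy@z.03 [-0.7  -0.24] slope deg [ 0.21 -0.13] rms mm 0.29336877956867996
lowest tool z seen [0.0722 0.0895 0.0898 0.09  ]
ball n 1325 centre tool mm [ 0.13 -9.28 83.95] world [0.5366 0.3411 0.0494] bottom z 0.0414
world down axis [ 0.0016 -0.004  -1.    ] tilt deg 0.2447424558923645
axis at ball world [0.5279 0.3434 0.0593]
block ((541.0426025390625, 336.33966064453125), (67.24507904052734, 66.6949691772461), 18.97663116455078) 0.04456101960721155
bowl sphere 560 [0.5275 0.3432 0.0521 0.0148] 0.00014946813134284766 [0.51647547 0.32469661 0.03573931]
ring [7.86855e+01 5.28000e-01 3.43500e-01 1.30000e-02]
t 18.77 pos [0.5274 0.3429 0.1333] rot [-0.6415  0.7671  0.     -0.    ] F [ 0.7  0.4 -0.6] w 0.0147
```

View pics/s13.png

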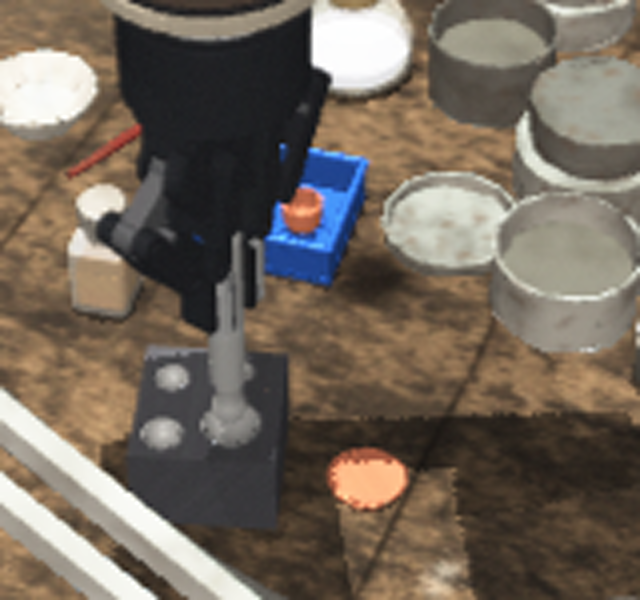

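View pics/w13.png

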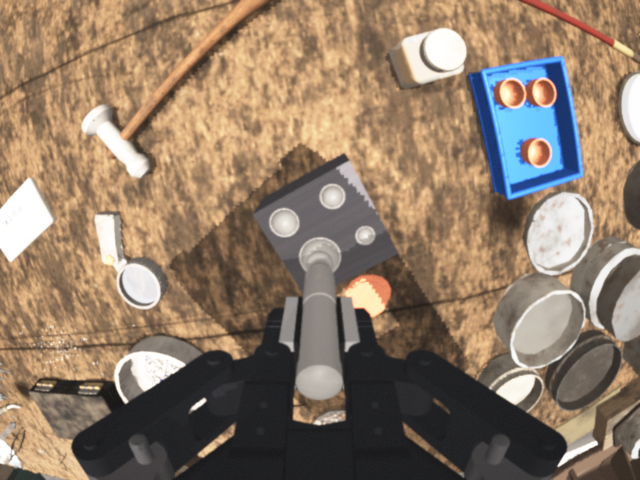

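The axis at the ball is (0.5279, 0.3434), against a hollow at (0.5277, 0.3434). The ball bottom is at about 0.0498 m and the lean about 0.2°. The ball-sphere fit in this last frame picked up block points and is invalid, so I use the offset measured twice earlier. All three cups stand in the tray. Handing in.

```bash
python3 -c "
from h import *
st();print(sign_off())"
```

```text
t 18.77 pos [0.5274 0.3429 0.1333] rot [-0.6415  0.7671  0.     -0.    ] F [ 0.7  0.4 -0.6] w 0.0147
the job is handed in; nothing more can be done
None
```

I put the cup in the empty half of the blue tray, then drew the steel punch and carried it over with its ball at about 148 mm (the lamp is 78 mm high). I handed the job in at 18.8 s with the arm still holding the punch upright over the emptied hollow.

**Last checks:**
- **Centring:** the punch axis at the ball is within about 0.3 mm of the fitted hollow centre. The camera calibration is only good to about 2 mm, though much of that cancels because both were measured with the same wrist camera.
- **Height:** the ball is about 4.8 mm above the block's top face.
- **Lean and contact:** the punch leans about 0.2°, and the wrist force shows no contact with the block.
- **Cups:** all three stand upright in the tray.
- **Other punches:** both were still upright in their bores when I last looked, just after the draw. I did not look at the stand again before handing in.

**Checks that failed or disagreed:**
- The direct ball fit in the final picture was spoiled by points on the block. The height above relies on the ball-to-tool distance measured in earlier pictures and at the stand, which agreed to about 0.3 mm.
- The finger opening read about 17 mm on the 21 mm cup and 14.5 mm on the 16 mm punch, smaller than the parts. The pictures showed both held squarely.

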